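Fit a filter in a sensor head and lock its two screw clips

ROBOT

A 7-joint arm with a two-finger parallel gripper is mounted at the origin on the work surface; the furniture and walls round the work are solid. World frame = base frame: x ahead of the robot, y to its left, z up, the work surface at z = 0. Lengths are in m, angles in rad, forces in N, time in s.
With the tool pointing down it reaches from about 0.4 to 0.85 m from the base axis. Payload 10.4 kg.
Tool frame: the origin (TCP) lies between the finger pads; the fingertips stand ahead of it and the grasp point (between the pads) lies 5 mm behind it (manip.tip_extent is the z of the fingertips in the tool frame, in m); z points along the fingers, y is the line along which they close (so a half turn about z gives the same grasp; the last joint's range is limited). The gripper opens to 85 mm and grips with 20 to 120 N. Pads are 22 mm wide; open, the fingers measure 114 mm over their backs; the gripper's body (76 mm by 85 mm) begins 54 mm behind the grasp point. The pads swing forward as they close: fully open they stand 13 mm farther back than shut.
Start: joints at [-1.358, 0.332, -0.065, 1.46, 0.022, 1.35, -0.088], TCP at [0.146, 0.608, 0.213] pointing down, gripper open.
Joint ranges: [-2.6, 2.6], [-0.5, 2.12], [-1.47, 1.34], [0.16, 2.42], [-1.27, 4.41], [0.06, 2.06], [-2.6, 2.6]. Speed limits (rad/s): [2.22, 2.22, 2.79, 2.79, 3.14, 3.14, 3.14].

INTERFACE

Orientations are given as a unit quaternion [x, y, z, w].
In Python, from workcell import status, viewer, manip gives the robot as it stands.
- The arm moves only by the tool play_rows, never from a script. Its argument "plan" is one flat list of numbers, 7 for each row, row after row: the turn, a rotation vector about the tool's x, y, z in degrees, then the shift along the tool's x, y, z in m, then the opening, from 0 (shut) to 1 (fully open). In form: [ax, ay, az, dx, dy, dz, grip, ax, ay, az, dx, dy, dz, grip, ...]. A call has 1 to 20 rows; each row is the pose to reach, as a shift and turn from the pose commanded when the call began, along the tool's axes at that moment; what a row does not reach only later rows make up. A row lasts 1/8 s, in which the tool goes at most 62.5 mm and 10.7 degrees, less where a joint would pass 70% of its speed; a pose out of reach is approached as far as the arm can. A call with a gripper value outside its range is refused whole. The fingers move at their own pace and stop on an object; "squeeze" is the grip in N (left out, the last holds). Time passes only in rows, so rows that repeat a pose let the fingers close. It gives the time, the measured TCP pose, the force, the opening and the grip force at its end, in the units of the state.
- status.get_obs(): the state, without advancing time (a new reading comes with each control period).
- viewer.camera(name): name is "scene" or "top" or "wrist"; returns the picture (384x512x3 uint8, red, green, blue); there is no depth.
- viewer.camera_model(name): a dict with "fx", "fy", "cx", "cy" (pixels), "R" (3x3) and "t" (3): a world point X has camera coordinates R X + t. Camera axes: x right, y down, z forward; pixel columns grow to the right and rows downward; lengths in m; the calibration is good to about 2 mm. A picture is of the moment at which its call begins: read the wrist's pose just before it. camera_model takes no time and is no camera call; for the wrist camera it gives the pose at the moment of the call.
- manip.hand_in(): hands the job in; it is judged then, once.
The state is a dict: "clock": time; "joint_pos": joint angles; "joint_velocities": joint speeds; "tau": joint torques, N m; "position": TCP position; "ee_rot": TCP orientation; "ft_force": force on the tool from outside, world axes, zero at the start; "torque": the same for the moment, N m; "grip_width": opening from 0.0 (shut) to 1.0 (fully open); "grasp_force": force on a finger pad.
Only numpy, scipy, OpenCV 4.12 (cv2) and the standard library are available. Lean on these libraries where they do the work, as an engineer would, in place of code of your own. Each camera call takes 0.05 s, during which the arm holds its last target. There are 200 camera calls.

TASK

Fit the amber filter in the round port on top of the sensor head, lying flat on its seat and without dropping it; leave the green filter alone. Then lock it in: with the blue screwdriver's blade in each slotted brass screw, turn both screws about a quarter turn clockwise until their steel clips point in over the filter (do not push the clips with the gripper). Finally stand the blue screwdriver back in its own hole in the rack.

Things in the scene. Friction and masses are not known exactly. Their poses are not given: they have to be found in the camera images.
- head: sensor head, a flat grey box 130 x 190 x 40 mm (x by y by z) on the bench that cannot be moved. Origin: centre of its underside; x points to its back (connector sockets), y along its length, z up. On top, in the middle, is the filter port; beside it at y = +43 and y = -43 mm stand the two clip screws, whose tops are 62 mm above the bench
- seat (a point): centre of the flat seat in the bottom of the filter port, 40 mm above the bench. The port is a bright metal ring, outside 63 mm, bore 54 mm (57 mm at its chamfered mouth), only 3 mm high, so a seated filter stands 9 mm proud of it
- amber_filter: the filter to fit: amber glass in a black round rim, 50 mm across, 12 mm thick, lying flat on the bench. Origin: centre of its underside, z up; grip across the rim in any direction
- green_filter: spare filter of the same size with green glass, lying flat on the bench; to be left where it is. Origin: centre of its underside
- driver: blue screwdriver standing upright in the rack. Origin: middle of the blade's end, 20 mm above the bench at the start; z up along the shaft; the flat blade is 11 mm wide along x, 2.4 mm thick along y. Thin shaft up to z = 83 mm, then the blue handle, 25 mm thick, from z = 83 to 181 mm; grip the handle across its x or its y
- rack: fixed grey metal screwdriver rack 50 mm wide (x), 130 mm long (y), its top plate 103 mm above the bench. Origin: centre of its underside. Two 16 mm holes at y = +40 mm (the blue screwdriver) and y = -40 mm (a red one, fixed)
- rack_hole (a point): the blue screwdriver's hole: its centre at the upper face of the rack's top plate, 103 mm above the bench. The screwdriver hangs in it with the handle's lower end resting on the plate
- screw_left (a joint): angle of the screw on the head's +y side, with its clip: 0 = open (clip points along the head's +x, slot too), 1.6 = the stop, locked (clip points to the port's centre). It grows as the screw turns clockwise seen from above; it starts between 0 and 0.3 and stays where it is left
- screw_right (a joint): the same for the screw on the head's -y side; at 0 its clip points along the head's -x, at 1.6 to the port's centre
- slot_left (a point): centre of the floor of the left screw's slot, 56 mm above the bench; turns with the screw, x along the slot and towards the tip of the clip, z up. The brass head is 24 mm across; the slot runs right across it, 5.9 mm deep, 3.8 mm wide at the floor and flaring to 10 mm at its mouth
- slot_right (a point): the same for the right screw
- clip_left: the left screw with the steel clip fixed to it; the clip is 3 mm thick, 13 mm wide, reaches 26 mm from the screw's axis, its underside 53 mm above the bench (1 mm over a seated filter). Origin: on the screw's axis at the clip's underside; x towards the clip's tip
- clip_right: the same for the right screw
Mind the look-alikes: they are no part of the job. There is more than one size of the driver; the job needs the smallest.

How it is judged:
By the outcome, as a careful person would: the job done as asked, in the order asked, and still so for the second after the job is handed in, with the robot touching nothing.
It also fails if it takes over 67 s, if anything falls off the work surface, if the arm or the gripper's body presses on something with over 40 N, if the wrist force passes 120 N, or if a joint passes its speed limit or range.

## Working session

There is one attempt and no reset: what is moved stays moved. The work goes in short steps, Python scripts to look and compute and a tool call to move; the robot and the scene stay as the last step left them, time stands still between calls to the robot, and variables do not carry over. Pictures are saved under pics/ and viewed, at most 10 in all, crops included, and the job is handed in when it is done.

Besides the shell and the picture viewer there is one more tool, called as name(argument=value, ...) on one line, values as JSON. play_rows: Moves the arm, as the interface text tells. Its arguments: {"type":"object","properties":{"plan":{"type":"array","items":{"type":"number"}},"squeeze":{"type":"number"}},"required":["plan"]}

```bash
mkdir -p pics; ls; python3 - <<'E'
from workcell import status, viewer, manip
import cv2, numpy as np
o=status.get_obs(); print({k:np.round(v,4).tolist() for k,v in o.items()}); print(manip.tip_extent)
ims=[]
for n in ("scene","top","wrist"):
    m=viewer.camera_model(n); print(n,{k:np.round(v,4).tolist() for k,v in m.items()})
    im=viewer.camera(n); cv2.imwrite(f"pics/{n}0.png",im[...,::-1]); ims.append(im)
a=np.hstack([ims[0][...,::-1],ims[1][...,::-1]]); 
E
```

```text
pics
{'clock': 0.0, 'joint_pos': [-1.3576, 0.3329, -0.0647, 1.461, 0.0216, 1.3499, -0.0885], 'joint_velocities': [0.002, -0.002, -0.0001, -0.0023, 0.0001, 0.0005, -0.0007], 'tau': [-0.0003, -62.5446, 0.049, -39.1612, 0.0162, 0.01, -0.0], 'position': [0.1459, 0.6073, 0.2125], 'ee_rot': [0.1176, 0.9931, -0.0007, -0.0001], 'ft_force': [0.174, 0.032, -0.0941], 'torque': [0.0333, 0.0245, -0.0495], 'grasp_force': 0.0, 'grip_width': 0.9989}
0.014
scene {'fx': 406.0782, 'fy': 406.0782, 'cx': 257.523, 'cy': 189.5496, 'R': [[0.5964, -0.8027, -0.0081], [-0.4053, -0.2924, -0.8662], [0.6929, 0.5198, -0.4997]], 't': [-0.3208, 0.2538, 1.1665]}
top {'fx': 411.4446, 'fy': 411.4446, 'cx': 246.3933, 'cy': 186.1166, 'R': [[0.0077, -1.0, -0.0048], [-0.9981, -0.0073, -0.0614], [0.0614, 0.0052, -0.9981]], 't': [-0.0398, 0.4645, 1.2633]}
wrist {'fx': 284.3888, 'fy': 284.3888, 'cx': 255.8961, 'cy': 188.2355, 'R': [[0.2341, 0.9722, -0.0006], [0.9394, -0.226, 0.2577], [0.2504, -0.0609, -0.9662]], 't': [-0.6243, -0.0313, 0.3777]}
```

View pics/scene0.png

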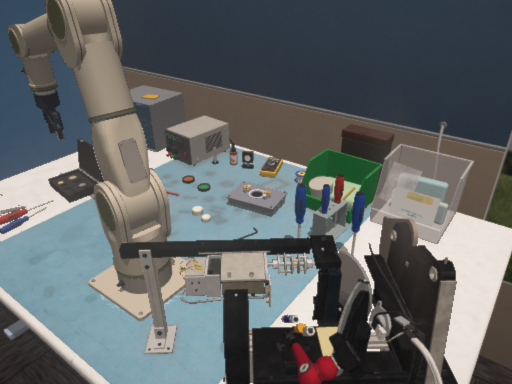

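View pics/top0.png

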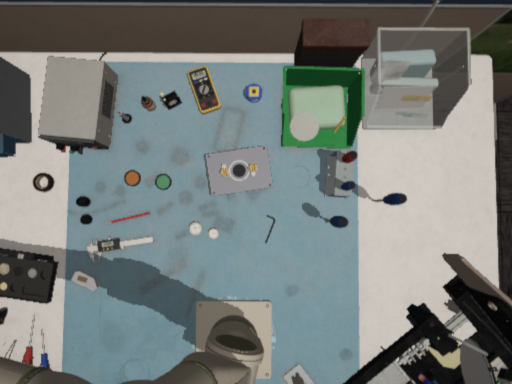

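The scene shows amber (188,179) and green (204,187), the head (257,198), the rack with red and a small blue driver (325,197), and two bigger blue drivers at (300,205) and (358,212). In the top view, amber is at (132,178), green at (163,182), the head port at (239,170), the rack's blue driver at (347,186), and the big ones at (340,222) and (395,199).

Possible mix-ups: amber (132,178) vs green (163,182); blue driver at (347,186) vs (340,222) and (395,199). I choose amber (132,178) and the blue one standing in the rack, and check both in a close crop.

```bash
cat > h.py <<'E'
import numpy as np, cv2
from workcell import status, viewer, manip
def ray(m,u,v):
    R=np.array(m["R"]);t=np.array(m["t"])
    return -R.T@t, R.T@np.array([(u-m["cx"])/m["fx"],(v-m["cy"])/m["fy"],1])
def onz(m,u,v,z):
    c,d=ray(m,u,v); return c+d*(z-c[2])/d[2]
def proj(m,X):
    p=np.array(m["R"])@X+np.array(m["t"]); return np.array([m["fx"]*p[0]/p[2]+m["cx"],m["fy"]*p[1]/p[2]+m["cy"]])
def crop(im,u0,v0,u1,v1,s): return cv2.resize(im[v0:v1,u0:u1],None,fx=s,fy=s,interpolation=cv2.INTER_CUBIC)
E
python3 - <<'E'
from h import *
T=cv2.imread("pics/top0.png");S=cv2.imread("pics/scene0.png")
a=np.hstack([crop(T,200,140,280,200,5),crop(T,310,140,390,200,5)])
b=np.hstack([crop(S,220,175,300,225,5),crop(S,290,165,370,215,5)])
cv2.imwrite("pics/c1.png",np.vstack([a,b]))
m=viewer.camera_model("top")
h=cv2.cvtColor(T,cv2.COLOR_BGR2HSV)
for n,(u,v) in dict(amber=(132,178),green=(163,182)).items():
    w=T[v-14:v+14,u-14:u+14].astype(int); 
    bg=np.median(w.reshape(-1,3),0) if 0 else np.array([T[v-14,u].astype(int)])
    M=(np.abs(w-bg).sum(2)>70).astype(np.uint8)
    k,l,st,ce=cv2.connectedComponentsWithStats(M); i=1+st[1:,4].argmax()
    c=ce[i]+[u-14,v-14]; print(n,c,st[i],T[v,u],onz(m,*c,.008))
E
```

```text
amber [132.07659574 177.88510638] [  6   6  17  17 235] [ 56 101 157] [0.48829664 0.32152977 0.008     ]
green [162.68979592 181.23265306] [  5   5  18  18 245] [ 99 138  87] [0.47849955 0.22546708 0.008     ]
```

View pics/c1.png

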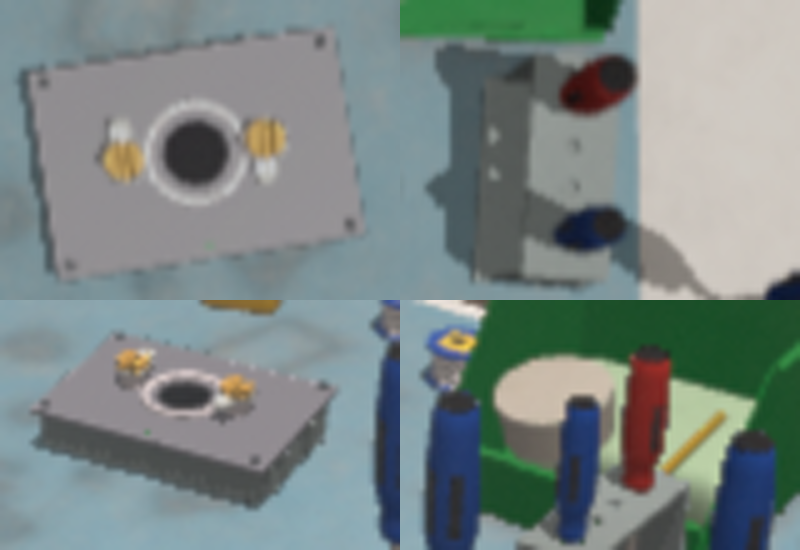

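The crop shows the head with its port at top-view (239.2,170.4), left screw (224.8,171.8) with clip up (+x), and right screw (253.2,167.6) with clip down. The rack's blue driver is clearly the thinnest of the three, top at (351.4,184).

```bash
cat >> h.py <<'E'
from scipy.spatial.transform import Rotation as Ro
def go(p,yaw,base=None):
    "rows' final delta to world TCP p, tool straight down, tool y at world yaw (deg)"
    o=status.get_obs() if base is None else base
    R=Ro.from_quat(o["ee_rot"]); y=np.radians(yaw)
    ya=np.array([np.cos(y),np.sin(y),0]); z=np.array([0,0,-1.]); x=np.cross(ya,z)
    Rt=Ro.from_matrix(np.c_[x,ya,z]); rv=(R.inv()*Rt).as_rotvec(degrees=True)
    d=R.inv().apply(np.array(p)-o["position"])
    print("turn",np.round(rv,2),"shift",np.round(d,4))
def tooly():
    v=Ro.from_quat(status.get_obs()["ee_rot"]).apply([0,1,0]); return np.degrees(np.arctan2(v[1],v[0]))
E
python3 - <<'E'
from h import *
m=viewer.camera_model("top")
for n,u,v,z in [("port",239.2,170.4,.043),("sl",224.8,171.8,.062),("sr",253.2,167.6,.062),("drv",351.4,184,.201),("red",352.8,155,.201)]: print(n,onz(m,u,v,z))
s=viewer.camera_model("scene")
for p in [(.515,.005,.062),(.47,-.37,.201)]: print(proj(s,np.array(p)))
go([.488,.3215,.15],33.4); print(tooly())
E
```

```text
port [ 0.51072206 -0.01418193  0.043     ]
sl [0.50430469 0.02848291 0.062     ]
sr [ 0.51755299 -0.05650241  0.062     ]
drv [ 0.46092848 -0.3152343   0.201     ]
red [ 0.53824672 -0.31957028  0.201     ]
[252.57887808 186.81988282]
[343.80248122 188.68512439]
turn [-6.000e-02  3.000e-02  4.309e+01] shift [-0.3994 -0.198   0.063 ]
76.48864355365801
```

play_rows(plan=[0, 0, 10, -0.06, -0.03, 0.01, 1, 0, 0, 20, -0.12, -0.06, 0.02, 1, 0, 0, 30, -0.18, -0.09, 0.03, 1, 0, 0, 38, -0.24, -0.119, 0.04, 1, 0, 0, 43, -0.3, -0.149, 0.05, 1, 0, 0, 43, -0.35, -0.174, 0.06, 1, 0, 0, 43, -0.4, -0.198, 0.063, 1, 0, 0, 43, -0.4, -0.198, 0.063, 1, 0, 0, 43, -0.4, -0.198, 0.063, 0.8, 0, 0, 43, -0.4, -0.198, 0.063, 0.8])

```text
clock: 1.4
position: [0.4872, 0.3235, 0.1503]
ee_rot: [0.472, 0.881, 0.0, -0.0]
ft_force: [-0.2, -0.4, -0.2]
grip_width: 0.8
grasp_force: 0.0
```

```bash
cat > look.py <<'E'
from h import *
import sys
def shot(name,cam="wrist"):
    m=viewer.camera_model(cam); im=viewer.camera(cam)[...,::-1].copy()
    cv2.imwrite(f"pics/{name}.png",im); return m,im
E
python3 - <<'E'
from look import *
m,im=shot("w1"); o=status.get_obs(); print(o["position"],tooly(),o["grip_width"],manip.tip_extent)
print({k:np.round(v,4).tolist() for k,v in m.items()},proj(m,np.array([.488,.3215,.012])))
E
```

```text
[0.48722713 0.32355497 0.1503267 ] 33.6562730357921 0.7993690960253599 0.014
{'fx': 284.3888, 'fy': 284.3888, 'cx': 255.8961, 'cy': 188.2355, 'R': [[0.8328, 0.5536, 0.0001], [0.5351, -0.805, 0.2563], [0.142, -0.2134, -0.9666]], 't': [-0.5835, -0.0161, 0.3168]} [256.67232298 178.28483733]
```

View pics/w1.png

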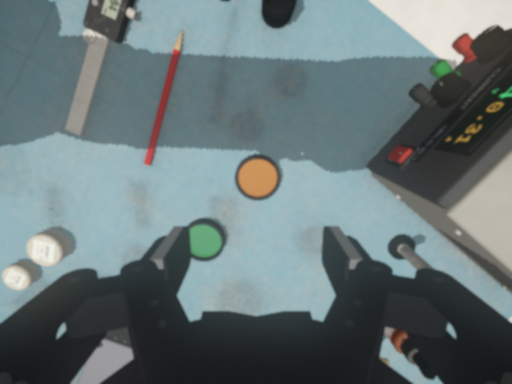

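The wrist view shows the amber filter in its black rim at (258,177), with green at (207,240), well clear of the finger line.

```bash
python3 - <<'E'
from look import *
m=viewer.camera_model("wrist"); im=cv2.imread("pics/w1.png")
h=cv2.cvtColor(im,cv2.COLOR_BGR2HSV)
M=cv2.inRange(h,(8,110,110),(22,255,255)); M[:140]=0;M[215:]=0;M[:,:225]=0;M[:,290:]=0
c=max(cv2.findContours(M,0,2)[0],key=cv2.contourArea); e=cv2.fitEllipse(c); print(e, onz(m,*e[0],.011))
p=onz(m,*e[0],.011)
go([p[0],p[1],.04],33.4);go([p[0],p[1],.020],33.4)
E
```

```text
((257.4544372558594, 177.18743896484375), (37.33273696899414, 38.365360260009766), 79.0234375) [0.4881914  0.32283834 0.011     ]
turn [-0.01 -0.05  0.26] shift [-0.0012  0.0004  0.1103]
turn [-0.01 -0.05  0.26] shift [-0.0012  0.0004  0.1303]
```

play_rows(plan=[0, 0, 0.3, -0.0006, 0.0002, 0.05, 0.72, 0, 0, 0.3, -0.0012, 0.0004, 0.1, 0.72, 0, 0, 0.3, -0.0012, 0.0004, 0.125, 0.72, 0, 0, 0.3, -0.0012, 0.0004, 0.132, 0.72, 0, 0, 0.3, -0.0012, 0.0004, 0.132, 0.72])

```text
clock: 2.08
position: [0.4895, 0.3219, 0.0189]
ee_rot: [0.475, 0.88, 0.0, -0.0]
ft_force: [-0.1, -0.3, -0.6]
grip_width: 0.717
grasp_force: 0.0
```

```bash
python3 - <<'E'
from look import *
m,im=shot("w2"); o=status.get_obs(); print(o["position"],o["ft_force"],o["grip_width"])
R=Ro.from_quat(o["ee_rot"]);p=o["position"]
for z in (-.02,-.01,0,.014): print(z,proj(m,p+R.apply([-.011,.0306,z])),proj(m,p+R.apply([.011,.0306,z])))
E
```

```text
[0.48999547 0.32199687 0.01954772] [-0.08835539  0.48173391 -0.17174939] 0.7162884189151776
-0.02 [315.57153984 259.731009  ] [317.8351722  221.85472181]
-0.01 [312.07529498 251.06975485] [314.07620623 215.19206511]
0 [308.96755645 243.3709482 ] [310.74899418 209.29467952]
0.014 [305.15501461 233.92613091] [306.68515161 202.091638  ]
```

View pics/w2.png

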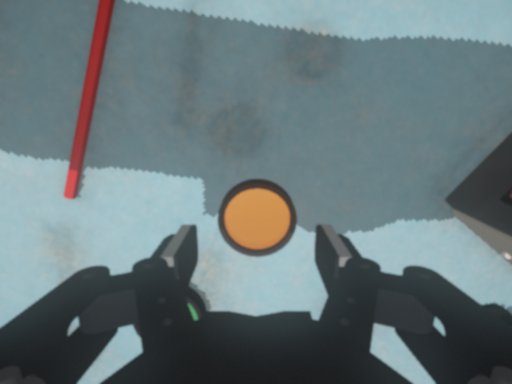

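The wrist view shows amber centred at (258,218) between the fingers, whose tips at (196,226) and (317,226) look higher than expected. I'll close partway and check the grip.

play_rows(plan=[0, 0, 0, -0.001, 0.001, 0, 0.66, 0, 0, 0, -0.001, 0.001, 0, 0.55, 0, 0, 0, -0.001, 0.001, 0, 0.5, 0, 0, 0, -0.001, 0.001, 0, 0.5, 0, 0, 0, -0.001, 0.001, 0, 0.5], squeeze=30)

```text
clock: 2.75
position: [0.4911, 0.3207, 0.0183]
ee_rot: [0.476, 0.88, 0.0, -0.0]
ft_force: [-0.5, -0.0, 0.7]
grip_width: 0.498
grasp_force: 0.0
```

```bash
python3 - <<'E'
from look import *
m,im=shot("w3"); o=status.get_obs(); print(o["position"],o["ft_force"],o["grip_width"],proj(m,np.array([.488,.3228,.011])))
m2,s=shot("s3","scene"); u,v=proj(m2,o["position"]).astype(int); print(u,v)
cv2.imwrite("pics/c3.png",np.hstack([crop(im,136,160,376,340,1.667)[:300,:400],crop(s,u-40,v-35,u+40,v+25,5)]))
E
```

```text
[0.49101838 0.32071568 0.01829134] [ 0.15892607 -0.28917281  0.0497414 ] 0.49779673272635344 [255.8390859  216.22500417]
187 176
```

View pics/c3.png

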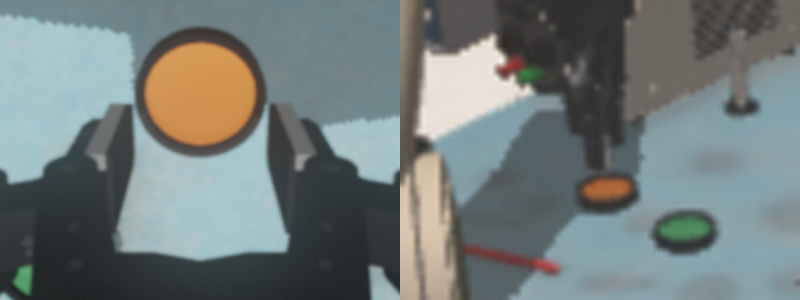

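The crop shows the tips still well above the filter: pad tips at wrist pixels (215,222) and (297,222), while the filter is at (256,215). So I open and go lower in steps.

```bash
python3 - <<'E'
from look import *
o=status.get_obs(); m=viewer.camera_model("wrist")
R=Ro.from_quat(o["ee_rot"]);p=o["position"]
for z in (-.03,-.02,-.01,0): print(z,proj(m,p+R.apply([.011,.0212,z])),proj(m,p+R.apply([.011,-.0212,z])))
go([.4882,.3228,.0],33.4)
E
```

```text
-0.03 [301.87953226 228.47408558] [215.6323048 228.5227501]
-0.02 [298.90222271 220.97778961] [218.23089888 221.02309811]
-0.01 [296.28649935 214.39189849] [220.51389245 214.43428249]
0 [293.97026259 208.56005735] [222.53548875 208.59987038]
turn [ 0.   -0.   -0.21] shift [ 0.0033 -0.0013  0.0183]
```

play_rows(plan=[0, 0, 0, 0, 0, 0, 0.72, 0, 0, 0, 0.0015, -0.0025, 0, 0.72, 0, 0, 0, 0.0015, -0.0025, 0.01, 0.72, 0, 0, 0, 0.0015, -0.0025, 0.016, 0.72, 0, 0, 0, 0.0015, -0.0025, 0.016, 0.72])

```text
clock: 3.48
position: [0.4877, 0.3202, 0.0014]
ee_rot: [0.476, 0.88, -0.001, -0.0]
ft_force: [0.4, -0.5, -0.2]
grip_width: 0.722
grasp_force: 0.0
```

play_rows(plan=[0, 0, 0, 0.002, 0.002, 0.005, 0.72, 0, 0, 0, 0.002, 0.002, 0.009, 0.72, 0, 0, 0, 0.002, 0.002, 0.009, 0.72])

```text
clock: 3.85
position: [0.4885, 0.3233, -0.0071]
ee_rot: [0.476, 0.88, -0.0, -0.0]
ft_force: [0.0, 0.0, -0.8]
grip_width: 0.72
grasp_force: 0.0
```

```bash
python3 - <<'E'
from look import *
m,im=shot("w4"); o=status.get_obs(); print(o["position"],o["ft_force"])
cv2.imwrite("pics/c4.png",crop(im,156,160,356,310,3))
E
```

```text
[ 0.48865188  0.32326127 -0.00685012] [0.2622462  0.25195436 0.20402435]
```

View pics/c4.png

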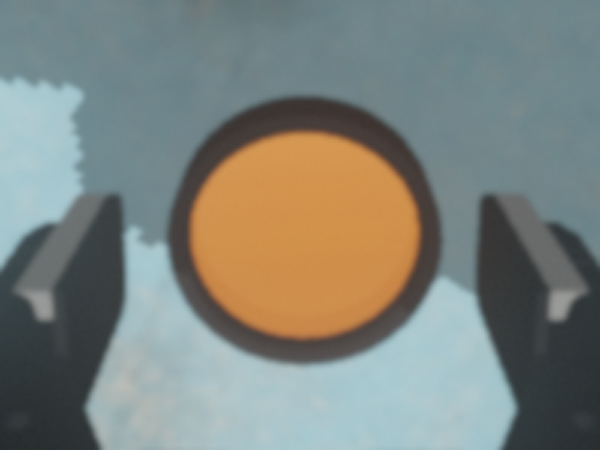

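The tips at crop (124,195) and (480,195) still look a little above the rim. Going 6 mm lower, then closing.

play_rows(plan=[0, 0, 0, 0, 0, 0.003, 0.72, 0, 0, 0, 0, 0, 0.006, 0.72, 0, 0, 0, 0, 0, 0.006, 0.6, 0, 0, 0, 0, 0, 0.006, 0.5, 0, 0, 0, 0, 0, 0.006, 0.5, 0, 0, 0, 0, 0, 0.006, 0.5])

```text
clock: 4.65
position: [0.4888, 0.3234, -0.0125]
ee_rot: [0.476, 0.88, 0.0, -0.0]
ft_force: [-1.4, -0.2, 3.3]
grip_width: 0.561
grasp_force: 30.9
```

play_rows(plan=[0, 0, 0, 0, 0, 0, 0.66, 0, 0, 0, 0, 0, 0, 0.66, 0, 0, 0, 0, 0, 0.003, 0.66, 0, 0, 0, 0, 0, 0.003, 0.66])

```text
clock: 5.15
position: [0.4885, 0.3232, -0.0161]
ee_rot: [0.476, 0.88, -0.0, -0.0]
ft_force: [0.0, 0.9, -0.3]
grip_width: 0.66
grasp_force: 0.0
```

play_rows(plan=[0, 0, 0, 0, 0, 0, 0.5, 0, 0, 0, 0, 0, 0, 0.5, 0, 0, 0, 0, 0, 0, 0.5, 0, 0, 0, 0, 0, -0.01, 0.5, 0, 0, 0, 0, 0, -0.06, 0.5, 0, 0, 0, 0, 0, -0.11, 0.5, 0, 0, 0, 0, 0, -0.125, 0.5, 0, 0, 0, 0, 0, -0.125, 0.5], squeeze=45)

```text
clock: 6.15
position: [0.4891, 0.3237, 0.1102]
ee_rot: [0.476, 0.88, 0.001, 0.0]
ft_force: [0.1, 0.1, -0.4]
grip_width: 0.556
grasp_force: 46.5
```

```bash
python3 - <<'E'
from look import *
m,im=shot("w5"); o=status.get_obs(); print(o["position"],o["grip_width"],o["grasp_force"])
h=cv2.cvtColor(im,cv2.COLOR_BGR2HSV); M=cv2.inRange(h,(8,110,110),(22,255,255)); M[:130]=0;M[300:]=0
e=cv2.fitEllipse(max(cv2.findContours(M,0,2)[0],key=cv2.contourArea)); print(e)
R=Ro.from_quat(o["ee_rot"])
# tool-frame point along the ray, for several tool z of glass top
c,d=ray(m,*e[0]); c=R.inv().apply(c-o["position"]); d=R.inv().apply(d)
for z in (.0,-.005,-.01,-.015,-.02,-.025): print(z,c+d*(z-c[2])/d[2], "dia", e[1][1]/m["fx"]*(z-c[2]))
a=onz(viewer.camera_model("top"),239.2,170.4,.043)
go([.5107,-.0142,.11],8.9); print(tooly())
E
```

```text
[0.48834822 0.32323626 0.10872372] 0.5580736402788868 46.50005042552948
((255.7782745361328, 244.6212615966797), (71.6841049194336, 80.72335815429688), 89.63551330566406)
0.0 [-0.01311414 -0.00056394  0.        ] dia 0.045850697364898274
-0.005 [-0.01066426 -0.00057392 -0.005     ] dia 0.04443145458289992
-0.01 [-0.00821438 -0.0005839  -0.01      ] dia 0.043012211800901555
-0.015 [-0.0057645  -0.00059388 -0.015     ] dia 0.04159296901890319
-0.02 [-0.00331463 -0.00060387 -0.02      ] dia 0.04017372623690484
-0.025 [-0.00086475 -0.00061385 -0.025     ] dia 0.03875448345490648
turn [-0.03 -0.   24.3 ] shift [-0.2946 -0.1661 -0.0012]
33.19935205099238
```

Amber is held (width 0.558). Carrying it to a viewpoint beside the port.

play_rows(plan=[0, 0, 3, -0.02, -0.011, -0.005, 0.5, 0, 0, 6, -0.06, -0.033, -0.011, 0.5, 0, 0, 9, -0.105, -0.058, -0.011, 0.5, 0, 0, 13, -0.15, -0.083, -0.011, 0.5, 0, 0, 17, -0.2, -0.11, -0.011, 0.5, 0, 0, 20, -0.25, -0.138, -0.011, 0.5, 0, 0, 23, -0.295, -0.163, -0.011, 0.5, 0, 0, 24.3, -0.322, -0.178, -0.011, 0.5, 0, 0, 24.3, -0.331, -0.183, -0.011, 0.5, 0, 0, 24.3, -0.331, -0.183, -0.011, 0.5, 0, 0, 24.3, -0.331, -0.183, -0.011, 0.5])

```text
clock: 7.58
position: [0.5166, -0.0524, 0.1199]
ee_rot: [0.649, 0.76, -0.0, -0.0]
ft_force: [-0.5, 0.4, -0.6]
grip_width: 0.557
grasp_force: 46.5
```

```bash
python3 - <<'E'
from look import *
m,im=shot("w6"); o=status.get_obs(); print(o["position"],tooly(),o["grip_width"])
for p in [(.5107,-.0142,.043),(.5043,.0285,.062),(.5176,-.0565,.062)]: print(proj(m,np.array(p)))
cv2.imwrite("pics/w6b.png",crop(im,106,30,406,255,2.6))
E
```

```text
[ 0.51668018 -0.05230378  0.12003951] 9.010212705342106 0.55786177972941
[258.16124871 146.10351522]
[258.9366346   89.33655737]
[258.49152386 202.35522322]
```

View pics/w6b.png

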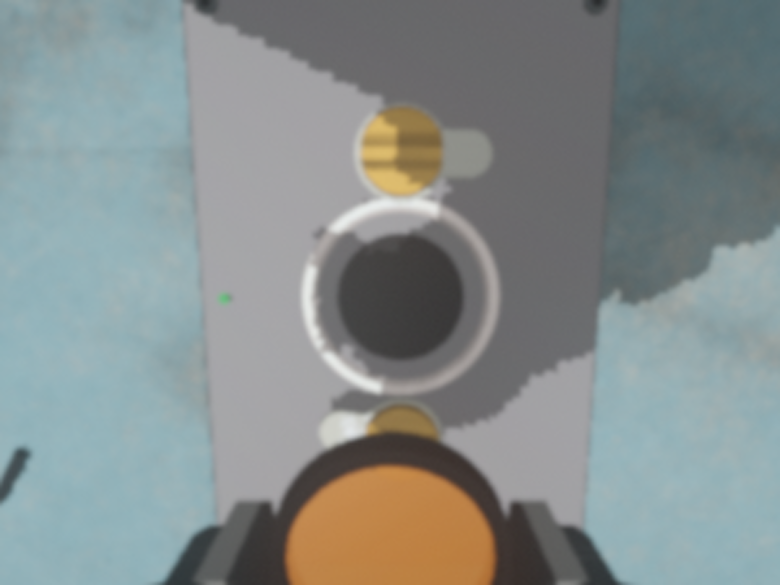

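The crop shows the port ring centred at (400,294) → wrist pixel (260.0,143.3). The left screw is at (260.2,88.1) with its slot along head x (angle about 0), and the right screw is partly hidden behind the filter.

```bash
python3 - <<'E'
from look import *
m=viewer.camera_model("wrist"); im=cv2.imread("pics/w6.png")
P=onz(m,260.0,143.3,.043); L=onz(m,260.2,88.1,.062); print("port",P,"left",L, "head yaw", np.degrees(np.arctan2(*(L-P)[1::-1]))-90)
h=cv2.cvtColor(im,cv2.COLOR_BGR2HSV); M=cv2.inRange(h,(8,110,110),(22,255,255)); M[:200]=0;M[300:]=0;M[:,:180]=0;M[:,340:]=0
e=cv2.fitEllipse(max(cv2.findContours(M,0,2)[0],key=cv2.contourArea)); o=status.get_obs(); R=Ro.from_quat(o["ee_rot"])
c,d=ray(m,*e[0]); c=R.inv().apply(c-o["position"]); d=R.inv().apply(d); f=c+d*(-.0277-c[2])/d[2]; print(e[0],"filter in tool",f)
go(P-R.apply([f[0],f[1],0])+[0,0,.05-.043],8.9)
E
```

```text
port [ 0.51194091 -0.01167844  0.043     ] left [0.50515666 0.0295026  0.062     ] head yaw 9.35500517188703
(255.6859588623047, 244.2998046875) filter in tool [ 0.00073787 -0.00181246 -0.0277    ]
turn [-0.02 -0.03  0.11] shift [0.0401 0.0035 0.0701]
```

play_rows(plan=[0, 0, 0, 0.015, 0.001, 0, 0.5, 0, 0, 0, 0.039, 0.0028, 0.02, 0.5, 0, 0, 0, 0.039, 0.0028, 0.06, 0.5, 0, 0, 0, 0.039, 0.0028, 0.08, 0.5, 0, 0, 0, 0.039, 0.0028, 0.086, 0.5, 0, 0, 0, 0.039, 0.0028, 0.086, 0.5])

```text
clock: 8.38
position: [0.5137, -0.0141, 0.0346]
ee_rot: [0.65, 0.76, 0.0, -0.0]
ft_force: [0.7, -0.5, 0.5]
grip_width: 0.56
grasp_force: 46.5
```

```bash
python3 - <<'E'
from look import *
m,im=shot("w7"); o=status.get_obs(); print(o["position"],tooly(),o["grip_width"],o["ft_force"])
mt,t=shot("t7","top")
cv2.imwrite("pics/c7.png",np.hstack([crop(im,156,120,356,345,2.5)[:,:500],cv2.resize(crop(t,214,145,264,195,6),(300,562))*0+0 if 0 else cv2.copyMakeBorder(crop(t,214,145,264,195,6),0,262,0,0,0)]))
E
```

```text
[ 0.51403768 -0.01430185  0.03503818] 8.918098702836673 0.556650677578845 [ 0.17352266  0.511549   -0.3395692 ]
```

View pics/c7.png

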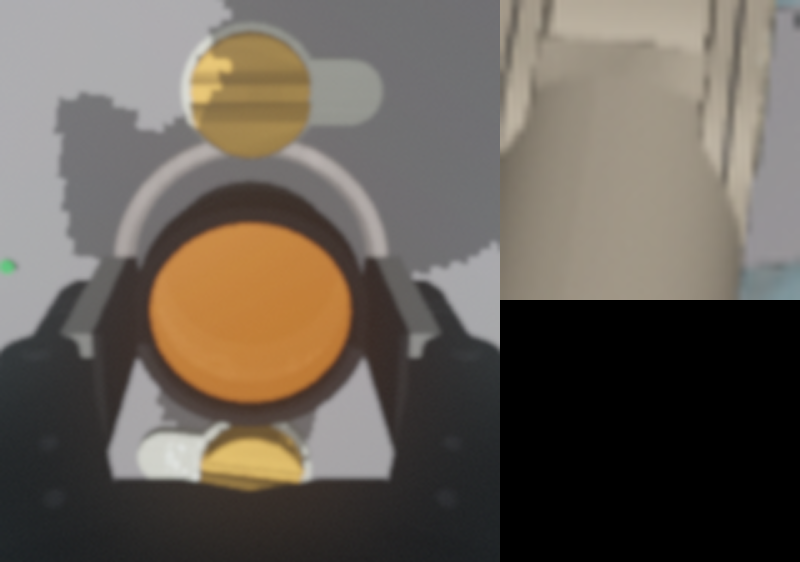

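The crop shows the filter just above the ring, laterally centred (filter 137–363, ring 115–388). I fit the ring arc points to check the fore-aft centring.

```bash
python3 - <<'E'
from look import *
m=viewer.camera_model("wrist"); im=cv2.imread("pics/w7.png"); o=status.get_obs(); R=Ro.from_quat(o["ee_rot"])
pts=np.array([(118,240),(135,205),(165,170),(210,143),(385,240),(368,205),(335,168),(290,142)])/2.5+[156,120]
X=np.array([onz(m,u,v,.043) for u,v in pts])[:,:2]
A=np.c_[2*X,np.ones(len(X))]; s=np.linalg.lstsq(A,(X**2).sum(1),rcond=None)[0]; r=np.sqrt(s[2]+s[0]**2+s[1]**2)
print("ring",s[:2],"r",r, "in tool",R.inv().apply([s[0]-o["position"][0],s[1]-o["position"][1],0]))
h=cv2.cvtColor(im,cv2.COLOR_BGR2HSV); M=cv2.inRange(h,(8,110,110),(22,255,255)); M[:190]=0;M[285:]=0;M[:,:200]=0;M[:,315:]=0
e=cv2.fitEllipse(max(cv2.findContours(M,0,2)[0],key=cv2.contourArea))
c,d=ray(m,*e[0]); c=R.inv().apply(c-o["position"]); d=R.inv().apply(d); f=c+d*(-.028-c[2])/d[2]; print(e,"filter in tool",f)
L=onz(m,156+250/2.5,120+94/2.5,.062); print("left",L)
E
```

```text
ring [ 0.51270653 -0.01343921] r 0.030902818049346747 in tool [ 1.22332360e-03 -1.31272369e-03 -1.65127266e-06]
((255.67210388183594, 244.4158172607422), (71.85028076171875, 80.52482604980469), 90.34204864501953) filter in tool [ 0.00080856 -0.00180638 -0.028     ]
left [0.50559759 0.02965695 0.062     ]
```

Aligned within 0.6 mm, so I lower it.

play_rows(plan=[0, 0, 0, 0.0004, 0.0005, 0.004, 0.5, 0, 0, 0, 0.0004, 0.0005, 0.008, 0.5, 0, 0, 0, 0.0004, 0.0005, 0.0095, 0.5, 0, 0, 0, 0.0004, 0.0005, 0.0095, 0.5])

```text
clock: 8.98
position: [0.5144, -0.014, 0.0256]
ee_rot: [0.65, 0.76, 0.001, -0.0]
ft_force: [-4.7, 1.7, 13.1]
grip_width: 0.559
grasp_force: 47.9
```

play_rows(plan=[0, 0, 0, 0, -0.0007, 0, 0.5, 0, 0, 0, 0, -0.0007, 0, 0.5])

```text
clock: 9.22
position: [0.5143, -0.014, 0.0257]
ee_rot: [0.65, 0.76, 0.001, 0.0]
ft_force: [-1.1, 2.0, 9.3]
grip_width: 0.555
grasp_force: 47.4
```

```bash
python3 - <<'E'
from look import *
import time
for i in range(3):
    o=status.get_obs(); print(o["position"],o["ft_force"],o["grip_width"])
    viewer.camera("wrist")
E
```

```text
[ 0.51431185 -0.01398315  0.02571471] [-1.08733417  2.00005324  9.30122162] 0.5550964151516286
[ 0.51431001 -0.01402759  0.02570649] [-1.29543968  1.1638414   9.68703282] 0.556013468555877
[ 0.51435034 -0.01397179  0.02573473] [-1.12537424  1.1111089   9.65235781] 0.5562580566706138
```

play_rows(plan=[0, 0, 0, 0, -0.0002, 0.0008, 0.5, 0, 0, 0, 0, -0.0002, 0.0008, 0.5])

```text
clock: 9.62
position: [0.5144, -0.014, 0.0255]
ee_rot: [0.65, 0.76, 0.001, 0.0]
ft_force: [-3.1, 1.8, 16.7]
grip_width: 0.561
grasp_force: 48.2
```

play_rows(plan=[0, 0, 0, 0, 0, -0.0012, 0.5, 0, 0, 0, 0, 0, -0.0012, 0.58, 0, 0, 0, 0, 0, -0.0012, 0.62, 0, 0, 0, 0, 0, -0.0012, 0.68, 0, 0, 0, 0, 0, -0.0012, 0.72, 0, 0, 0, 0, 0, -0.02, 0.72, 0, 0, 0, 0, 0, -0.06, 0.72, 0, 0, 0, -0.02, 0, -0.095, 0.72, 0, 0, 0, -0.04, 0, -0.095, 0.72, 0, 0, 0, -0.04, 0, -0.095, 0.72])

```text
clock: 10.88
position: [0.5192, -0.0554, 0.1192]
ee_rot: [0.651, 0.759, 0.0, 0.0]
ft_force: [0.4, 0.4, -0.6]
grip_width: 0.718
grasp_force: 0.0
```

```bash
python3 - <<'E'
from look import *
m,im=shot("w8"); o=status.get_obs(); print(o["position"],tooly(),o["ft_force"])
h=cv2.cvtColor(im,cv2.COLOR_BGR2HSV); M=cv2.inRange(h,(8,110,110),(22,255,255))
M[:105]=0;M[180:]=0;M[:,:210]=0;M[:,310:]=0
e=cv2.fitEllipse(max(cv2.findContours(M,0,2)[0],key=cv2.contourArea)); P=onz(m,*e[0],.051);print(e,P)
dep=(np.array(m["R"])@P+np.array(m["t"]))[2]; print("glass dia mm",e[1][1]/m["fx"]*dep*1e3, e[1][0]/e[1][1])
# ring: bright/grey arc; project ring circle & filter rim circle for overlay
ov=crop(im,156,50,356,260,3).copy()
cv2.imwrite("pics/c8.png",crop(im,156,50,406,240,3))
E
```

```text
[ 0.51889366 -0.05416722  0.11866811] 8.823735413723998 [ 0.28889969  0.40785838 -0.33524625]
((256.43231201171875, 145.3642578125), (52.63401794433594, 53.341487884521484), 8.669352531433105) [ 0.51190178 -0.01598024  0.051     ]
glass dia mm 42.57963373246147 0.9867369665106241
```

View pics/c8.png

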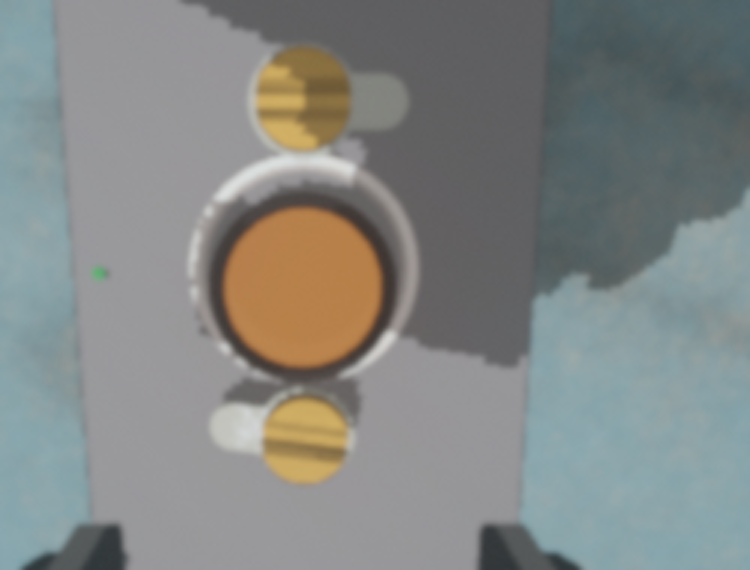

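The picture shows the ring at crop (304,266) → pixel (257.3,138.7), but the filter at (303,288). It lies several mm toward the right screw, probably on the rim. The right slot tilts by about 8° and the left is about 0°. I compute the offset and regrasp.

```bash
python3 - <<'E'
from look import *
m=viewer.camera_model("wrist"); o=status.get_obs(); R=Ro.from_quat(o["ee_rot"])
im=cv2.imread("pics/w8.png"); g=cv2.cvtColor(im,cv2.COLOR_BGR2GRAY).astype(float)
tool=lambda X: np.round(R.inv().apply(X-o["position"])*1e3,1)
print("ring",tool(onz(m,257.3,138.7,.043)))
for z in (.051,.054): print("filter",z,tool(onz(m,256.4,145.4,z)))
L=onz(m,156+303/3,50+98/3,.062);Q=onz(m,156+306/3,50+440/3,.062)
print("L",tool(L),"R",tool(Q),"mid",tool((L+Q)/2), L,Q, "sep",np.linalg.norm(L-Q))
d=L-Q; print("head yaw",np.degrees(np.arctan2(d[1],d[0]))-90)
# right slot direction and right clip
a=onz(m,156+265/3,50+430/3,.062);b=onz(m,156+348/3,50+445/3,.062);print("slotR dir deg",np.degrees(np.arctan2(*(b-a)[1::-1])))
a=onz(m,156+258/3,50+102/3,.062);b=onz(m,156+350/3,50+101/3,.062);print("slotL dir deg",np.degrees(np.arctan2(*(b-a)[1::-1])))
E
```

```text
ring [44.7 -0.5 75.7]
filter 0.051 [40.1 -1.3 67.7]
filter 0.054 [40.5 -1.3 64.7]
L [86.1 -0.8 56.7] R [ 0.8 -0.  56.7] mid [43.5 -0.4 56.7] [0.50481352 0.03082468 0.062     ] [ 0.51873092 -0.05337299  0.062     ] sep 0.08534015685292864
head yaw 9.385801904266444
slotR dir deg -1.8590006920211368
slotL dir deg 9.37941297173431
```

The filter is 3.7 mm short in tool x (and 0.8 mm in y). I'll regrip it gently and slide it across into the bore.

play_rows(plan=[0, 0, 0, 0.02, 0, 0.03, 0.72, 0, 0, 0, 0.04, 0, 0.06, 0.72, 0, 0, 0, 0.04, 0, 0.09, 0.72, 0, 0, 0, 0.04, 0, 0.0935, 0.65, 0, 0, 0, 0.04, 0, 0.0935, 0.5, 0, 0, 0, 0.04, 0, 0.0935, 0.5, 0, 0, 0, 0.04, 0, 0.0935, 0.5], squeeze=22)

```text
clock: 11.8
position: [0.5136, -0.0145, 0.0263]
ee_rot: [0.65, 0.76, 0.001, 0.0]
ft_force: [-0.5, -0.4, -0.8]
grip_width: 0.573
grasp_force: 23.4
```

play_rows(plan=[0, 0, 0, 0.001, 0.0004, 0, 0.5, 0, 0, 0, 0.0025, 0.0008, 0, 0.5, 0, 0, 0, 0.0037, 0.0008, 0, 0.5, 0, 0, 0, 0.0037, 0.0008, 0.0, 0.5])

```text
clock: 12.3
position: [0.5132, -0.0106, 0.0255]
ee_rot: [0.65, 0.76, 0.0, -0.0]
ft_force: [0.5, 0.4, -0.8]
grip_width: 0.566
grasp_force: 23.4
```

play_rows(plan=[0, 0, 0, 0, 0, 0.0015, 0.5, 0, 0, 0, 0, 0, 0.003, 0.5, 0, 0, 0, 0, 0, 0.003, 0.5])

```text
clock: 12.68
position: [0.5135, -0.0111, 0.0227]
ee_rot: [0.65, 0.76, 0.0, 0.0]
ft_force: [-1.1, -1.2, 4.4]
grip_width: 0.573
grasp_force: 24.3
```

It now goes 3 mm lower than before, so it's in the port. Release and check numerically.

play_rows(plan=[0, 0, 0, 0, 0, 0, 0.6, 0, 0, 0, 0, 0, 0, 0.68, 0, 0, 0, 0, 0, 0, 0.72, 0, 0, 0, 0, 0, -0.03, 0.72, 0, 0, 0, -0.02, 0, -0.08, 0.85, 0, 0, 0, -0.04, 0, -0.097, 1, 0, 0, 0, -0.044, 0, -0.097, 1, 0, 0, 0, -0.044, 0, -0.097, 1])

```text
clock: 13.68
position: [0.5192, -0.0539, 0.118]
ee_rot: [0.65, 0.76, -0.001, -0.001]
ft_force: [0.5, -0.8, 0.7]
grip_width: 1.001
grasp_force: 0.0
```

```bash
python3 - <<'E'
from look import *
m,im=shot("w9"); o=status.get_obs(); R=Ro.from_quat(o["ee_rot"]); print(o["position"],tooly())
tool=lambda X: np.round(R.inv().apply(X-o["position"])*1e3,1)
h=cv2.cvtColor(im,cv2.COLOR_BGR2HSV); M=cv2.inRange(h,(8,110,110),(22,255,255))
k,l,st,ce=cv2.connectedComponentsWithStats(M)
for i in range(1,k):
    if st[i,4]>300:
        c=cv2.findContours((l==i).astype(np.uint8),0,2)[0][0]; e=cv2.fitEllipse(c); print(np.round(e[0],1),np.round(e[1],1),st[i,4],tool(onz(m,*e[0],.051)))
# ring: light/dark radial profile along 4 image directions from filter centre
g=cv2.cvtColor(im,cv2.COLOR_BGR2GRAY)
u,v=256,137
print("row",g[v,205:310].tolist()); print("col",g[85:195,u].tolist())
E
```

```text
[ 0.51904491 -0.05355323  0.11782158] 8.915438556622131
[502.2  67.8] [33.  82.4] 1089 [ 96.9 181.1  66.4]
[256.6  84.6] [29.7 32.4] 763 [85.4 -1.  66.9]
[257.2 143.9] [52.6 52.9] 2250 [41.  -0.5 66.8]
[257.1 198.1] [26.2 27.8] 597 [-3.9 -0.6 66.8]
row [148, 148, 148, 145, 135, 119, 104, 98, 98, 98, 97, 98, 99, 108, 126, 141, 146, 142, 132, 120, 107, 91, 74, 62, 59, 60, 75, 103, 124, 132, 135, 135, 135, 135, 135, 135, 135, 136, 135, 134, 134, 134, 135, 134, 135, 135, 135, 135, 135, 136, 135, 135, 135, 135, 134, 135, 135, 135, 135, 135, 135, 135, 135, 135, 135, 134, 134, 135, 134, 133, 134, 134, 134, 134, 134, 133, 127, 109, 81, 60, 56, 56, 65, 82, 100, 116, 130, 143, 148, 143, 126, 106, 97, 95, 95, 95, 95, 94, 94, 95, 94, 95, 94, 94, 94]
col [162, 160, 150, 130, 114, 116, 131, 147, 161, 169, 171, 172, 171, 171, 172, 168, 161, 162, 179, 196, 207, 204, 189, 165, 131, 105, 95, 86, 74, 69, 69, 71, 86, 110, 127, 135, 135, 135, 135, 135, 135, 135, 135, 136, 135, 135, 135, 135, 135, 135, 135, 135, 135, 135, 135, 135, 135, 135, 135, 135, 135, 134, 135, 135, 134, 135, 135, 134, 135, 135, 134, 136, 135, 135, 135, 135, 135, 135, 135, 135, 135, 136, 137, 134, 125, 105, 79, 67, 70, 76, 91, 119, 141, 145, 135, 123, 127, 132, 117, 109, 133, 157, 167, 168, 169, 170, 171, 169, 164, 154]
```

The filter sits within about 1 mm of the ring centre (both at column 257), lower and flatter than before, so I take it as seated. Next is the driver.

```bash
python3 - <<'E'
from look import *
m=viewer.camera_model("top"); s=viewer.camera_model("scene")
def tri(a,b):
    c1,d1=ray(m,*a);c2,d2=ray(s,*b); A=np.c_[d1,-d2]; k=np.linalg.lstsq(A,c2-c1,rcond=None)[0]; return (c1+d1*k[0]+c2+d2*k[1])/2, np.linalg.norm(c1+d1*k[0]-c2-d2*k[1])
print("drv",tri((351.4,184),(290+182/5,165+100/5-0)))
print("big1",tri((343,222),(300,185)));print("big2",tri((402,199),(360,193)))
go([.461,-.26,.29],0)
print(status.get_obs()["joint_pos"])
E
```

```text
drv (array([ 0.46142892, -0.31622332,  0.19955599]), np.float64(0.0014469129654075868))
big1 (array([ 0.36109744, -0.28426035,  0.23501193]), np.float64(0.000689667144933705))
big2 (array([ 0.42177778, -0.43779279,  0.23224069]), np.float64(0.0023430974970862204))
turn [-0.15 -0.01  8.92] shift [-0.1949 -0.0898 -0.172 ]
[-0.49810956  0.19764603  0.5738179   1.87641453 -0.11945209  1.10414229
  0.2766199 ]
```

play_rows(plan=[0, 0, 0, 0, 0, -0.06, 1, 0, 0, 0, -0.02, -0.01, -0.12, 1, 0, 0, 3, -0.07, -0.03, -0.16, 1, 0, 0, 6, -0.12, -0.055, -0.172, 0.8, 0, 0, 9, -0.165, -0.075, -0.172, 0.6, 0, 0, 9, -0.195, -0.09, -0.172, 0.6, 0, 0, 9, -0.195, -0.09, -0.172, 0.6, 0, 0, 9, -0.195, -0.09, -0.172, 0.6])

```text
clock: 14.72
position: [0.4617, -0.2592, 0.2905]
ee_rot: [0.707, 0.707, -0.0, -0.001]
ft_force: [0.8, 0.0, -0.3]
grip_width: 0.599
grasp_force: 0.0
```

```bash
python3 - <<'E'
from look import *
m,im=shot("w10"); o=status.get_obs(); print(o["position"],tooly())
for p in [(.4612,-.3157,.201),(.4612,-.3157,.103),(.538,-.3196,.201)]: print(proj(m,np.array(p)).round(1))
u,v=proj(m,np.array([.4612,-.3157,.201])).astype(int)
h=cv2.cvtColor(im,cv2.COLOR_BGR2HSV)
B=cv2.inRange(h,(105,120,25),(130,255,255))
k,l,st,ce=cv2.connectedComponentsWithStats(B)
for i in range(1,k):
    if st[i,4]>60: print(st[i],ce[i].round(1))
# coarse class map round the driver: b blue, d dark, . other
g=h[...,2]
for r in range(v-40,v+56,3): print(r,"".join("b" if B[r,c] else "d" if g[r,c]<60 else "w" if h[r,c,1]<50 and g[r,c]>110 else "." for c in range(u-60,u+60,2)))
E
```

```text
[ 0.46193602 -0.25905367  0.29067013] 0.030273097432398106
[257.3 244. ]
[257.1 210.1]
[337.2 247.7]
[ 144    0   29   95 1886] [156.2  43. ]
[451   0  57  31 490] [476.1  14.6]
[299 277  14  11  80] [305.2 281.1]
204 wwwwwwwwwwwwwww.....wwwwwww..........wwwwwwwwwwwwwwwwwwwwww.
207 wwwwwwwwwwwwwww.ww..wwwwwww.........wwwwwwwwwwwwwwwwwwwwww..
210 wwwwwwwwwwwwwwwww..wwwwwwww........wwwwwwwwwwwwwwwwwwwwwww..
213 wwwwwwwwwwww..wwwwwwwwwwww........wwwwwwwwwwwwwwwwwwwwwww...
216 wwwwwwwwwwww..wwwwwwwwwww..........wwwwwwwwwwwwwwwwwwwwww...
219 wwwwwww......wwwwwwwwwwww..........wwwwwwwwwwwwwwwwwwwwwww..
222 www...............wwwwwww..........wwwwwwwwwwwwwwwwwwwwww...
225 ...................wwwwww...........wwwwwwwwwwwwwwwwwww.d...
228 .....wwwwwwwwwwwwwwwwwwww...........wwwwwwwwwwwwwwwwww.dd...
231 .....wwwwwwwwwwwwwwwwwwww..........wwwwwwwwwwwwwwwwwwww.dd..
234 .....wwwwwwwwwwwwwwwwwwww..........wwwwwwwwwwwwwwwwwwww.ddd.
237 .....wwwwwwwwwwwwwwwwwwww..........wwwwwwwwwwwwwwwwwwww.dddd
240 .....wwwwwwwwwwwwwwwwwwww..........wwwwwwwwwwwwwwwwwwww.dddd
243 .....wwwwwwwwwwwwwwwwwwww..........ww
[... 493 characters left out ...]
wwwwwwwwwwwwwwwwwwwwwwwwwwwwwwwwwwwwwwwwwwwwww....
270 ....wwwwwwwwwwwwwwwwwwwwwwwwwwwwwwwwwwwwwwwwwwwwwwwwwwww....
273 ...wwwwwwwwwwwwwwwwwwwwwwwwwwwwwwwwwwwwwwwwwwwwwwww.........
276 ...wwwwwwwwwwwwwwwwwwwwwwwwwwwwwwwwwwwwwwwwwwwwwwww.........
279 ..wwwwwwwwwwwwwwwwwwwwwwwwwwwwwwwwwwwwwwwwwwwwwwww.bbbbb....
282 ..wwwwwwwwwwwwwwwwwwwwwwwwwwwwwwwwwwwwwwwwwwwwwwwww.bbbbb...
285 .wwwwwwwwwwwwwwwwwwwwwwwwwwwwwwwwwwwwwwwwwwwwwwwwwwwww..bb..
288 .wwwwwwwwwwwwwwwwwwwwwwwwwwwwwwwwwwwwwwwwwwwwwwwwwwwwwwww...
291 wwwwwwwwwwwwwwwwwwwwwwwwwwwwwwwwwwwwwwwwwwwwwwwwwwwwwwwwwww.
294 wwwwwwwwwwwwwwwwwwwwwwwwwwwwwwwwwwwwwwwwwwwwwwwwwwwwwwwwwwww
297 wwwwwwwwwwwwwwwwwwwwwwwwwwwwwwwwwwwwwwwwwwwwwwwwwwwwwwwwwwww
```

```bash
python3 - <<'E'
import cv2,numpy as np
im=cv2.imread("pics/w10.png");h=cv2.cvtColor(im,cv2.COLOR_BGR2HSV)
for r in (200,206,212,218,224,230,236,242,248,254): print(r," ".join("%d/%d/%d"%tuple(h[r,c]) for c in range(236,280,3)))
E
```

```text
200 94/36/164 73/15/157 73/15/156 73/15/157 77/15/157 73/16/147 77/17/104 77/18/101 75/20/102 81/17/103 77/18/102 77/18/102 77/17/105 75/14/149 73/15/158
206 94/44/164 77/15/156 75/16/157 73/15/156 75/13/154 98/28/101 109/77/83 109/77/83 107/52/88 81/18/101 75/15/103 75/13/114 71/13/152 75/13/155 71/13/155
212 93/36/162 73/15/157 73/11/156 78/16/156 83/19/118 108/72/81 110/68/79 98/16/64 105/30/67 105/38/95 75/14/147 71/13/157 71/13/155 90/27/143 92/31/146
218 90/29/161 75/13/157 71/13/157 83/17/133 96/18/69 110/66/81 110/64/80 90/8/66 100/23/68 110/68/82 84/13/100 71/13/155 68/13/156 71/13/157 68/13/158
224 92/29/161 71/13/157 73/15/157 90/16/115 111/59/82 111/64/84 111/64/84 111/64/84 112/65/86 112/66/85 103/21/87 68/13/154 71/13/157 68/13/157 68/13/157
230 20/15/209 20/15/209 20/15/208 115/12/125 110/62/87 112/63/89 113/61/88 113/59/87 112/64/87 113/62/86 112/40/95 22/14/196 20/15/203 23/15/201 22/14/197
236 23/15/210 21/16/210 20/15/210 115/11/142 113/73/98 109/25/81 30/3/77 30/7/76 110/19/79 113/57/90 116/18/116 20/15/206 21/16/210 21/16/211 18/16/210
242 21/16/212 21/16/213 18/16/213 18/7/173 90/3/82 20/9/81 23/13/80 30/10/79 15/13/79 20/10/78 150/2/136 18/16/208 18/16/210 19/17/210 19/17/211
248 21/16/213 21/16/213 19/17/213 21/16/212 20/19/163 24/15/86 23/12/82 23/12/82 30/15/83 22/19/144 21/16/207 18/16/210 19/17/210 19/17/211 21/17/211
254 20/15/204 34/13/160 26/13/134 22/18/160 20/16/190 20/16/193 23/16/195 21/16/207 18/16/208 21/16/207 18/16/207 18/16/207 21/16/208 21/16/211 19/17/212
```

The driver handle (shaded blue, dark cap at pixel (257,243)) matches the top-camera position. Descending to grasp.

```bash
python3 - <<'E'
from h import *
go([.4617,-.3157,.126],-3)
E
```

```text
turn [-0.07 -0.03  3.03] shift [-5.670e-02 -1.000e-04  1.646e-01]
```

play_rows(plan=[0, 0, 3, -0.03, 0, 0, 0.6, 0, 0, 3, -0.0567, 0, 0.01, 0.6, 0, 0, 3, -0.0567, 0, 0.04, 0.6, 0, 0, 3, -0.0567, 0, 0.09, 0.6, 0, 0, 3, -0.0567, 0, 0.14, 0.6, 0, 0, 3, -0.0567, 0, 0.1646, 0.6, 0, 0, 3, -0.0567, 0, 0.1646, 0.6], squeeze=40)

```text
clock: 15.65
position: [0.4608, -0.3155, 0.125]
ee_rot: [0.725, 0.688, -0.001, -0.002]
ft_force: [-0.9, -0.9, 1.0]
grip_width: 0.602
grasp_force: 0.0
```

play_rows(plan=[0, 0, 0, 0, 0, 0, 0.4, 0, 0, 0, 0, 0, 0, 0.2, 0, 0, 0, 0, 0, 0, 0.1, 0, 0, 0, 0, 0, 0, 0.1, 0, 0, 0, 0, 0, 0, 0.1])

```text
clock: 16.27
position: [0.4622, -0.3176, 0.1282]
ee_rot: [0.726, 0.688, 0.001, 0.001]
ft_force: [0.9, 0.6, 8.0]
grip_width: 0.284
grasp_force: 41.4
```

play_rows(plan=[0, 0, 0, 0, 0, 0, 0.1, 0, 0, 0, 0, 0, -0.005, 0.1, 0, 0, 0, 0, 0, -0.03, 0.1, 0, 0, 0, 0, 0, -0.07, 0.1, 0, 0, 0, 0, 0, -0.11, 0.1, 0, 0, 0, 0, 0, -0.13, 0.1, 0, 0, 0, 0, 0, -0.13, 0.1], squeeze=90)

```text
clock: 17.15
position: [0.4616, -0.318, 0.2582]
ee_rot: [0.726, 0.688, 0.001, 0.001]
ft_force: [0.7, -0.0, -1.3]
grip_width: 0.281
grasp_force: 88.3
```

```bash
python3 - <<'E'
from look import *
o=status.get_obs(); R=Ro.from_quat(o["ee_rot"]); p=o["position"]; print(p,o["ft_force"],o["grip_width"],tooly())
m,im=shot("w11")
# driver axis assumed along tool z; tip z ~ +0.184 - ...
h=cv2.cvtColor(im,cv2.COLOR_BGR2HSV)
for z in (.02,.05,.08,.1,.106,.12): print(z,proj(m,p+R.apply([0,0,z])).round(1))
for r in range(150,215,2): print(r," ".join("%3d"%h[r,c,2] for c in range(236,278,2)),"|"," ".join("%3d"%h[r,c,1] for c in range(236,278,2)))
E
```

```text
[ 0.46162064 -0.31799718  0.25818294] [ 0.72564599 -0.01881592 -1.26493759] 0.2808295985948586 -3.120448309725128
0.02 [258.5 213. ]
0.05 [258.2 199.7]
0.08 [257.9 189.6]
0.1 [257.8 184. ]
0.106 [257.7 182.5]
0.12 [257.7 179.2]
150 163 162 162 162 161 163 163 162 160 160 161 162 162 162 143 115 107 123 157 163 163 |  17  16  16  16  14  16  16  16  14  14  14  14  14  16  14  16  17  15  15  16  14
152 164 163 163 162 163 163 162 162 161 161 162 162 161 159 136 109 109 139 161 163 163 |  16  16  16  16  16  14  14  16  14  14  14  13  14  14  15  19  19  17  14  14  14
154 163 163 163 162 163 163 163 162 161 161 162 161 154 130 116 109 110 142 161 163 163 |  16  14  16  14  14  16  16  14  14  16  16  14  13  16  18  19  16  14  14  14  14
156 162 162 162 163 163 163 163 162 162 161 162 157 129 111 110 109 111 143 162 162 163 |  14  14  14  14  14  14  16  14  14  14  14  16  18  18  19  19  18  16  14  13  14
158 162 162 162 163 164 164 163 163 162 162 163 157 125 121 133 124 127 152 163 163 162 |  14  14  16  16  16  16  14  14  13  13  14  16  18  19  15  16  18  17  16  14  14
16
[... 4169 characters left out ...]
  15
208 216 215 214 184 105  84  85  79  66  64  64  65  65  77  83  83  99 181 213 215 216 |  15  14  15  11  27  70  69  61  12   8   4   8   8  53  65  68  39  11  16  15  15
210 216 215 205 146  88  84  84  77  66  65  64  65  64  76  83  84  87 142 200 214 215 |  15  15  14   7  55  67  67  53  12   8   4  12   8  47  68  67  56   4  14  15  15
212 215 209 170  98  84  84  83  75  64  65  64  64  65  77  82  83  83  92 154 204 214 |  14  15  14  31  70  70  68  48   8   8   4   4   8  50  68  65  68  44  10  16  15
214 212 179 101  84  84  85  83  75  63  62  64  63  63  75  82  83  83  83  91 172 210 |  16  17   5  64  70  69  68  44   8   4   8   8   8  48  65  68  71  68  17  16  15
```

The numbers show the shaft at columns 252–260 and the blade flaring to 251–262 at rows 180–184. So the blade lies along tool y (driver gripped across its x), hanging straight. Carrying it over the right screw.

```bash
python3 - <<'E'
from h import *
go([.5201,-.0532,.19],-1.9)
E
```

```text
turn [ 0.03 -0.01 -1.21] shift [0.2671 0.0445 0.0668]
```

play_rows(plan=[0, 0, 0, 0.02, 0.003, 0, 0.1, 0, 0, 0, 0.065, 0.011, 0, 0.1, 0, 0, -0.5, 0.12, 0.02, 0, 0.1, 0, 0, -1.2, 0.175, 0.029, 0, 0.1, 0, 0, -1.2, 0.225, 0.0375, 0.02, 0.1, 0, 0, -1.2, 0.255, 0.0425, 0.045, 0.1, 0, 0, -1.2, 0.267, 0.0445, 0.067, 0.1, 0, 0, -1.2, 0.267, 0.0445, 0.067, 0.1, 0, 0, -1.2, 0.267, 0.0445, 0.067, 0.1])

```text
clock: 18.32
position: [0.5199, -0.0543, 0.1902]
ee_rot: [0.719, 0.695, -0.0, 0.0]
ft_force: [-0.2, -0.0, -0.9]
grip_width: 0.275
grasp_force: 88.3
```

```bash
python3 - <<'E'
from look import *
o=status.get_obs(); R=Ro.from_quat(o["ee_rot"]); p=o["position"]; print(p,o["grip_width"],tooly())
m,im=shot("w12")
h=cv2.cvtColor(im,cv2.COLOR_BGR2HSV)
for z in (.02,.1,.107,.115): print(z,proj(m,p+R.apply([0,0,z])).round(1))
print("R pred",proj(m,np.array([.5201,-.0532,.062])).round(1),proj(m,np.array([.5061,.0310,.062])).round(1))
B=cv2.inRange(h,(10,80,60),(28,255,255))
for r in range(130,206,2): print(r,"".join("B" if B[r,c] else "d" if h[r,c,2]<75 else "m" if h[r,c,2]<115 else "." for c in range(210,304)))
E
```

```text
[ 0.51994971 -0.05434147  0.19015159] 0.2748294636004542 -1.9795158902408512
0.02 [258.5 213. ]
0.1 [257.7 184. ]
0.107 [257.7 182.3]
0.115 [257.7 180.4]
R pred [257.7 176.3] [240.2  91.3]
130 .................mmBBBBBBBBBBBBBBBBBBBBBBBBBBBBBBBBBBBBBBBBBmmm...............................
132 .................mmBBBBBBBBBBBBBBBBBBBBBBBBBBBBBBBBBBBBBBBBBmmm...............................
134 ................mmBBBBBBBBBBBBBBBBBBBBBBBBBBBBBBBBBBBBBBBBBBBmm...............................
136 ................mmBBBBBBBBBBBBBBBBBBBBBBBBBBBBBBBBBBBBBBBBBBBmm...............................
138 ................mmBBBBBBBBBBBBBBBBBBBBBBBBBBBBBBBBBBBBBBBBBBBmm...............................
140 ................mm.BBBBBBBBBBBBBBBBBBBBBBBBBBBBBBBBBBBBBBBBBBmm...............................
142 .................mmBBBBBBBBBBBBBBBBBBBBBBBBBBBBBBBBBBBBBBBBBmmm...............................
144 .................mm.BBBBBBBBBBBBBBBBBBBBBBBBBBBBBBBBBBBBBBBBmm................................
146 ..................mmBBBBBBBBBBBBBBBBBBBBBBBBBBBBBBBBBBBBBBBmm.................................
148 ................
[... 2150 characters left out ...]
.......
192 ..............................................................................................
194 ..............................................................................................
196 ............................................mmmmm.............................................
198 ...........................................mmmmmmmm...........................................
200 .......................................mmmmmmmmmmmmmmm........................................
202 .....................................mmmmmmmmmmmmmmmmmmm......................................
204 ...................................mmmmmmmmmmmmmmmmmmmmmmm....................................
```

The screw disc is at columns 247–266 and rows 168–187 (centre 257,177); the blade end is at (256.5,180). A shift of -0.8 mm in tool x is enough. Descending.

play_rows(plan=[0, 0, 0, -0.0008, 0, 0.01, 0.1, 0, 0, 0, -0.0008, 0, 0.018, 0.1, 0, 0, 0, -0.0008, 0, 0.021, 0.1, 0, 0, 0, -0.0008, 0, 0.023, 0.1, 0, 0, 0, -0.0008, 0, 0.023, 0.1])

```text
clock: 19.0
position: [0.5204, -0.055, 0.167]
ee_rot: [0.719, 0.695, -0.0, 0.001]
ft_force: [1.4, -3.4, -1.0]
grip_width: 0.282
grasp_force: 88.2
```

play_rows(plan=[0, 0, 0, 0, 0, 0.0015, 0.1, 0, 0, 0, 0, 0, 0.003, 0.1, 0, 0, 0, 0, 0, 0.003, 0.1])

```text
clock: 19.38
position: [0.5205, -0.055, 0.1647]
ee_rot: [0.719, 0.695, 0.0, 0.001]
ft_force: [-1.2, -5.7, 9.1]
grip_width: 0.284
grasp_force: 89.4
```

play_rows(plan=[0, 0, 0, -0.0007, 0, 0, 0.1, 0, 0, 0, -0.0012, 0, 0, 0.1, 0, 0, 0, -0.0012, 0, 0.001, 0.1, 0, 0, 0, -0.0012, 0, 0.001, 0.1])

```text
clock: 19.88
position: [0.5207, -0.0556, 0.1645]
ee_rot: [0.719, 0.695, 0.001, 0.0]
ft_force: [-2.8, -3.9, 15.6]
grip_width: 0.281
grasp_force: 90.6
```

play_rows(plan=[0, 0, 7, 0, 0, 0, 0.1, 0, 0, 14, 0, 0, 0, 0.1, 0, 0, 21, 0, 0, 0, 0.1, 0, 0, 28, 0, 0, 0, 0.1, 0, 0, 28, 0, 0, 0, 0.1])

```text
clock: 20.5
position: [0.5206, -0.0557, 0.1645]
ee_rot: [0.866, 0.5, 0.001, 0.0]
ft_force: [-3.6, -3.4, 16.5]
grip_width: 0.283
grasp_force: 90.6
```

```bash
cat > scr.py <<'E'
from look import *
def show(name,c,r0=None,cols=56):
    o=status.get_obs(); print(o["position"].round(4),o["ft_force"].round(1),o["torque"].round(2),"yaw",round(tooly(),1))
    m,im=shot(name); h=cv2.cvtColor(im,cv2.COLOR_BGR2HSV); B=cv2.inRange(h,(10,80,60),(28,255,255))
    u,v=proj(m,np.array([c[0],c[1],.058])).astype(int)
    for r in range(v-34,v+36,2): print(r,"".join("B" if B[r,k] else "W" if h[r,k,2]>185 else "d" if h[r,k,2]<75 else "m" if h[r,k,2]<115 else "." for k in range(u-42,u+42)), r)
    return m,im
E
python3 - <<'E'
from scr import *
show("w13",(.5201,-.0545))
E
```

```text
[ 0.5206 -0.0557  0.1645] [-3.6 -3.4 16.5] [-1.34  1.39  0.03] yaw -30.0
146 BBBBBBBBBBBBBBBBBBBBBBBBBBBBBBBBBBBBBBmmm........................................... 146
148 BBBBBBBBBBBBBBBBBBBBBBBBBBBBBBBBBBBBBBmmm........................................... 148
150 BBBBBBBBBBBBBBBBBBBBBBBBBBBBBBBBBBBBBBmmm........................................... 150
152 BBBBBBBBBBBBBBBBBBBBBBBBBBBBBBBBBBBBBmmm............................................ 152
154 BBBBBBBBBBBBBBBBBBBBBBBBBBBBBBBBBBBBBmm............................................. 154
156 BBBBBBBBBBBBBBBBBBBBBBBBBBBBBBBBBBBBmm.............................................. 156
158 BBBBBBBBBBBBBBBBBBBBBBBBBBBBBBBBBBBmm...WW.......................................... 158
160 BBBBBBBBBBBBBBBBBBBBBBBBBBBBBBBBBBmm...WW........................................... 160
162 BBBBBBBBBBBBBBBBBBBBBBBBBBBBBBBBmmm................................................. 162
164 BBBBBBBBBBBBBBBBBBBBBBBBBBBBBBmmmm.................................................. 164
166 mmmBBBBBBBBBBBBBBBBBBBBBBBBmmmmm.................................................... 166
168 
[... 1527 characters left out ...]
mmmmmmmmm.................................... 200
202 .................................mmmmmmmmmmmmmmmmmm................................. 202
204 ................................mmmmmmmmmmmmmmmmmmmmm............................... 204
206 ...............................mmmmmmmmmmmmmmmmmmmmmmm.............................. 206
208 ..............................mmmmmmmmdddddddddmmmmmmmm..........................WWW 208
210 .............................mmmmmmmmddddddddddmmmmmmmm.........................WWWW 210
212 ............................mmmmmmmmmdddddddddddmmmmmmmmm...................WWWWWWWW 212
214 ..........................mmmmmmmmmmmdddddddddddmmmmmmmmmmm..............WWWWWWWWWWW 214
```

The clip (white, columns 15–30) follows with about 7° of slack, so the blade is engaged. Continuing.

play_rows(plan=[0, 0, 9, 0, 0, 0, 0.1, 0, 0, 18, 0, 0, 0, 0.1, 0, 0, 27, 0, 0, 0, 0.1, 0, 0, 36, 0, 0, 0, 0.1, 0, 0, 44, 0, 0, 0, 0.1, 0, 0, 50, 0, 0, 0, 0.1, 0, 0, 54, 0, 0, 0, 0.1, 0, 0, 54, 0, 0, 0, 0.1])

```text
clock: 21.55
position: [0.5203, -0.0555, 0.1644]
ee_rot: [0.999, 0.053, 0.0, -0.0]
ft_force: [-5.6, -2.5, 18.9]
grip_width: 0.283
grasp_force: 90.8
```

```bash
python3 - <<'E'
from scr import *
show("w14",(.5201,-.0545))
E
```

```text
[ 0.5203 -0.0555  0.1644] [-5.6 -2.5 18.9] [-1.08  1.98  0.07] yaw -84.0
146 ..........................................................W.W..WWWWWWW.WWW.WWWWWWWWW 146
148 ........................................................WW..WWWWW.WWWWWWWWWWWWWWWWWW 148
150 ...........................................................W..WWWWW.WWWWWWWWWWWWWWWW 150
152 ................................................................W..WWWWWWWWWWWWWWWWW 152
154 .........................................................................WW.WWWWWWWW 154
156 mmmmmmm....................................................................WW.WWWWWW 156
158 ddddddddmmmmm..............................................................W.WWWWWWW 158
160 mmmmmmmdddddmmmm..........................................................WW.WWWWWWW 160
162 BBBBBBBBBBmmmdddmmm......................................................W..W..WWWWW 162
164 BBBBBBBBBBBBBmmmddmm........................................................WW..WWWW 164
166 BBBBBBBBBBBBBBBBmmmmm..........................................................W.WWW 166
168 
[... 1527 characters left out ...]
mmmmmmmmmm................................... 200
202 BBBBBBBBBmmmmmm..WWWWWWWW..........mmmmmmmmmmmmmmmmm................................ 202
204 mmmmmmmmmm....WWWWWWWWW..........mmmmmmmmmmmmmmmmmmmmm.............................. 204
206 ........WWWWWWWWWWWWW...........mmmmmmmmmmmmmmmmmmmmmmm............................. 206
208 WWWWWWWWWWWWWWWWW..............mmmmmmmmdddddddddmmmmmmmm............................ 208
210 WWWWWWWWWWWW...................mmmmmmmmdddddddddmmmmmmmm............................ 210
212 .............................mmmmmmmmmmddddddddddmmmmmmmmm.......................... 212
214 ...........................mmmmmmmmmmmdddddddddddmmmmmmmmmmm........................ 214
```

play_rows(plan=[0, 0, 4, 0, 0, 0, 0.1, 0, 0, 7, 0, 0, 0, 0.1, 0, 0, 7, 0, 0, 0, 0.1])

```text
clock: 21.98
position: [0.5203, -0.0555, 0.1644]
ee_rot: [1.0, -0.008, 0.0, -0.0]
ft_force: [-5.8, -2.7, 19.1]
grip_width: 0.28
grasp_force: 90.8
```

```bash
python3 - <<'E'
from h import *
o=status.get_obs(); print(o["torque"].round(2),o["ft_force"].round(1),tooly())
E
```

```text
[-1.05  2.02  0.12] [-5.8 -2.7 19.1] -90.96036947947209
```

play_rows(plan=[0, 0, 3, 0, 0, 0, 0.1, 0, 0, 3, 0, 0, 0, 0.1])

```text
clock: 22.22
position: [0.5202, -0.0555, 0.1644]
ee_rot: [0.999, -0.035, 0.0, -0.0]
ft_force: [-6.2, -3.2, 19.4]
grip_width: 0.282
grasp_force: 90.8
```

```bash
python3 - <<'E'
from scr import *
m,im=show("w15",(.5201,-.0545))
E
```

```text
[ 0.5202 -0.0555  0.1644] [-6.2 -3.2 19.4] [-1.07  2.1   0.09] yaw -94.0
146 .....................................................................W.............. 146
148 .................................................................................... 148
150 .................................................................................... 150
152 .................................................................................... 152
154 .................................................................................... 154
156 .................................................................................... 156
158 .................................................................................... 158
160 .................................................................................... 160
162 .................................................................................... 162
164 mmmmmmmmmmmm........................................................................ 164
166 ddddddddddddmmmm.................................................................... 166
168 
[... 1527 characters left out ...]
mmmmmmmmmmm.................................. 200
202 BBBBBBBBBBBBBBBBBBBBmmm..WWWWWW....mmmmmmmmmmmmmmmmm................................ 202
204 BBBBBBBBBBBBBBBBBBmmm...WWWWWW...mmmmmmmmmmmmmmmmmmmmm.............................. 204
206 BBBBBBBBBBBBBBBBmmmm..WWWWWWW...mmmmmmmmmmmmmmmmmmmmmmm............................. 206
208 BBBBBBBBBBBBmmmmm...WWWWWWW.....mmmmmmmdddddddddmmmmmmmm............................ 208
210 mmmmmmmmmmmmm....WWWWWWWW......mmmmmmmmddddddddddmmmmmmmm........................... 210
212 ............WWWWWWWWWW.......mmmmmmmmmdddddddddddmmmmmmmmm.......................... 212
214 WWWWWWWWWWWWWWWWWWW........mmmmmmmmmmmdddddddddddmmmmmmmmmmm........................ 214
```

play_rows(plan=[0, 0, 3, 0, 0, 0, 0.1, 0, 0, 5, 0, 0, 0, 0.1, 0, 0, 5, 0, 0, 0, 0.1])

```text
clock: 22.65
position: [0.5203, -0.0553, 0.1644]
ee_rot: [0.997, -0.078, 0.0, -0.001]
ft_force: [-6.5, -2.9, 19.9]
grip_width: 0.281
grasp_force: 90.9
```

```bash
python3 - <<'E'
from h import *
o=status.get_obs(); print(o["torque"].round(2),o["ft_force"].round(1),tooly())
E
```

```text
[-0.84  2.1   0.11] [-6.5 -2.9 19.9] -98.94083494107404
```

play_rows(plan=[0, 0, 2, 0, 0, 0, 0.1, 0, 0, 4, 0, 0, 0, 0.1, 0, 0, 4, 0, 0, 0, 0.1])

```text
clock: 23.02
position: [0.5203, -0.0552, 0.1644]
ee_rot: [0.994, -0.113, 0.0, -0.001]
ft_force: [-6.8, -2.4, 21.0]
grip_width: 0.281
grasp_force: 90.9
```

```bash
python3 - <<'E'
from scr import *
o=status.get_obs(); print(o["torque"].round(2))
m,im=show("w16",(.5201,-.0545))
# world direction of clip: white blob between screw and filter
E
```

```text
[-0.82  2.12  0.13]
[ 0.5203 -0.0552  0.1644] [-6.8 -2.4 21. ] [-0.82  2.12  0.13] yaw -102.9
146 .................................................................................... 146
148 .................................................................................... 148
150 .................................................................................... 150
152 .................................................................................... 152
154 .................................................................................... 154
156 .................................................................................... 156
158 .................................................................................... 158
160 .................................................................................... 160
162 .................................................................................... 162
164 .................................................................................... 164
166 ........................................................................
[... 1548 characters left out ...]
mmmmmmmmmmm.................................. 200
202 BBBBBBBBBBBBBBBBBBBBBBBBBBmmm.WWWW..mmmmmmmmmmmmmmmmm............................... 202
204 BBBBBBBBBBBBBBBBBBBBBBBBBmmm..WW..mmmmmmmmmmmmmmmmmmmm.............................. 204
206 BBBBBBBBBBBBBBBBBBBBBBBBmmm..WW..mmmmmmmmmmmmmmmmmmmmmmm............................ 206
208 BBBBBBBBBBBBBBBBBBBBBBBmm..WWWW.mmmmmmmddddddddddmmmmmmm............................ 208
210 BBBBBBBBBBBBBBBBBBBBBmmm..WWWW..mmmmmmdddddddddddmmmmmmmm........................... 210
212 BBBBBBBBBBBBBBBBBBmmmm..WWWW..mmmmmmmmdddddddddddmmmmmmmmm.......................... 212
214 BBBBBBBBBBBBBmmmmmm..WWWWW..mmmmmmmmmmdddddddddddmmmmmmmmmmm........................ 214
```

```bash
python3 - <<'E'
from look import *
m=viewer.camera_model("wrist"); u,v=proj(m,np.array([.5201,-.0545,.058])).astype(int); u-=42
S=onz(m,u+43,183,.062)
for c,r in ((18,188),(22,188.3)):
    T=onz(m,u+c,r,.056); d=T-S; print(np.degrees(np.arctan2(d[1],d[0])),np.linalg.norm(d[:2]))
print(S)
go([.5061,.031,.165],9.4); go([.5061,.031,.205],9.4)
E
```

```text
92.01926259062257 0.025290931041987156
95.4596465881816 0.021636967901944762
[ 0.51874849 -0.05493751  0.062     ]
turn [-4.0000e-02 -7.0000e-02 -1.1231e+02] shift [-0.0331 -0.0809 -0.0005]
turn [-4.0000e-02 -7.0000e-02 -1.1231e+02] shift [-0.033  -0.0809 -0.0405]
```

The right clip points to the port centre (about 95°) and is at its stop. Lifting out and moving to the left screw.

play_rows(plan=[0, 0, 0, 0, 0, -0.015, 0.1, 0, 0, -10, 0, 0, -0.04, 0.1, 0, 0, -20, -0.003, -0.008, -0.04, 0.1, 0, 0, -30, -0.006, -0.016, -0.04, 0.1, 0, 0, -40, -0.01, -0.025, -0.04, 0.1, 0, 0, -50, -0.014, -0.034, -0.04, 0.1, 0, 0, -60, -0.018, -0.044, -0.04, 0.1, 0, 0, -70, -0.022, -0.054, -0.04, 0.1, 0, 0, -80, -0.026, -0.064, -0.04, 0.1, 0, 0, -90, -0.03, -0.074, -0.035, 0.1, 0, 0, -100, -0.033, -0.08, -0.03, 0.1, 0, 0, -110, -0.033, -0.08, -0.025, 0.1, 0, 0, -112.3, -0.033, -0.08, -0.025, 0.1, 0, 0, -112.3, -0.033, -0.08, -0.025, 0.1])

```text
clock: 24.82
position: [0.5057, 0.0307, 0.1881]
ee_rot: [0.647, 0.763, 0.0, -0.0]
ft_force: [-0.1, -0.6, -1.0]
grip_width: 0.282
grasp_force: 89.6
```

```bash
python3 - <<'E'
from scr import *
o=status.get_obs(); p=o["position"];R=Ro.from_quat(o["ee_rot"])
m,im=show("w17",(.5063,.030))
for z in (.1,.107,.115): print(z,proj(m,p+R.apply([0,0,z])).round(1))
print(proj(m,np.array([.5063,.03,.062])).round(1), "col0", int(proj(m,np.array([.5063,.03,.058]))[0])-42)
E
```

```text
[0.5057 0.0307 0.1881] [-0.1 -0.6 -1. ] [-0.03 -0.    0.02] yaw 9.4
144 .................................................................................... 144
146 .................................................................................... 146
148 .................................................................................... 148
150 .................................................................................... 150
152 .................................................................................... 152
154 .................................................................................... 154
156 .................................................................................... 156
158 .................................................................................... 158
160 .................................................................................... 160
162 .................................................................................... 162
164 .................................................................................... 164
166 .....
[... 1601 characters left out ...]
mmmmmmmmmmmmmmmmmmmmmmmmmmmBmmmmmmmm..WWWWW................ 200
202 ...............WWWWWW..mmmmm..mmmmmmmmmmmmmmmmmmmmmm.BBBmmmmmm..WWWW................ 202
204 ..............WWWWWW...mmmBBB.mmmmmmmmmmmmmmmmmmmmmmm.BBBBmmmmm.WWWWW............... 204
206 ..............WWWWW...mmmBBBBmmmmmmmmmmmmmmmmmmmmmmmmm.BBBBmmmm..WWWWW.............. 206
208 ..............WWWWW..mmmBBBB.mmmmmmmmddddddddddmmmmmmm.BBBBBBmmm..WWWW.............. 208
210 .............WWWWW...mmBBBB.mmmmmmmmdddddddddddmmmmmmmm.BBBBBmmm..WWWW.............. 210
212 .............WWWWW..mmmBBBmmmmmmmmmmdddddddddddmmmmmmmmmmBBBBBmm..WWWW.............. 212
0.1 [257.7 184.4]
0.107 [257.7 182.6]
0.115 [257.6 180.7]
[258. 179.] col0 215
```

Left screw disc centred at (257,178), clip pointing along +x, filter rim and ring concentric below it. Shifting -2.5 mm in tool x and inserting.

play_rows(plan=[0, 0, 0, -0.0025, 0, 0.005, 0.1, 0, 0, 0, -0.0025, 0, 0.013, 0.1, 0, 0, 0, -0.0025, 0, 0.018, 0.1, 0, 0, 0, -0.0025, 0, 0.0215, 0.1, 0, 0, 0, -0.0025, 0, 0.0235, 0.1, 0, 0, 0, -0.0025, 0, 0.0235, 0.1])

```text
clock: 25.62
position: [0.5062, 0.0276, 0.1648]
ee_rot: [0.647, 0.763, 0.0, -0.0]
ft_force: [-2.7, -0.5, 3.2]
grip_width: 0.279
grasp_force: 90.2
```

play_rows(plan=[0, 0, 5, 0, 0, 0.001, 0.1, 0, 0, 14, 0, 0, 0.001, 0.1, 0, 0, 23, 0, 0, 0.001, 0.1, 0, 0, 32, 0, 0, 0.001, 0.1, 0, 0, 41, 0, 0, 0.001, 0.1, 0, 0, 50, 0, 0, 0.001, 0.1, 0, 0, 59, 0, 0, 0.001, 0.1, 0, 0, 68, 0, 0, 0.001, 0.1, 0, 0, 77, 0, 0, 0.001, 0.1, 0, 0, 86, 0, 0, 0.001, 0.1, 0, 0, 92, 0, 0, 0.001, 0.1, 0, 0, 95, 0, 0, 0.001, 0.1, 0, 0, 95, 0, 0, 0.001, 0.1])

```text
clock: 27.25
position: [0.5063, 0.0288, 0.1646]
ee_rot: [0.999, 0.038, 0.0, -0.001]
ft_force: [-4.8, 2.6, 11.6]
grip_width: 0.283
grasp_force: 91.3
```

```bash
python3 - <<'E'
from scr import *
m,im=show("w18",(.5063,.028))
print("col0", int(proj(m,np.array([.5063,.028,.058]))[0])-42)
E
```

```text
[0.5063 0.0288 0.1646] [-4.8  2.6 11.6] [0.93 1.66 0.1 ] yaw -85.6
146 .......................................................................WWWWWWWWWWWWW 146
148 ...................................................................WWWWWWWWWWWWWWW.. 148
150 ...............................................................WWWWWWWWWWW......mmmm 150
152 .............................................................WWWWWWWW.....mmmmmmmmmm 152
154 ............................................................WWWWWWW...mmmmmmmmmmmmm. 154
156 ..........................................................WWWWWW....mmmmmmmm.BBBBBBB 156
158 .........................................................WWWWWW...mmmmmmm.BBBBBBBBBB 158
160 ........................................................WWWWW...mmmmmmmBBBBBBBBBBBBB 160
162 ......................................................WWWWWW...mmmmmmBBBBBBBBBBBBBBB 162
164 ......................................................WWWWW..mmmmmmBBBBBBBBBBBBBBBBB 164
166 .............................................................mmmmmBBBBBBBBBBBBBBBBBB 166
168 ......
[... 1530 characters left out ...]
................WWWWWWWWWWWWWW...... 200
202 ................................mmmmmmmmmmmmmmmmmm.................WWWWWWWWWWWWWWWWW 202
204 ...............................mmmmmmmmmmmmmmmmmmmmm....................WWWWWWWWWWWW 204
206 ..............................mmmmmmmmmmmmmmmmmmmmmmm............................... 206
208 .............................mmmmmmmmdddddddddmmmmmmmm.............................. 208
210 ............................mmmmmmmmmdddddddddmmmmmmmm.............................. 210
212 ...........................mmmmmmmmmdddddddddddmmmmmmmmm............................ 212
214 .........................mmmmmmmmmmmdddddddddddmmmmmmmmmmm.......................... 214
col0 215
```

play_rows(plan=[0, 0, 4, 0, 0, 0, 0.1, 0, 0, 8, 0, 0, 0, 0.1, 0, 0, 8, 0, 0, 0, 0.1])

```text
clock: 27.68
position: [0.5064, 0.0289, 0.1646]
ee_rot: [0.999, -0.032, 0.0, -0.001]
ft_force: [-4.3, 2.7, 12.2]
grip_width: 0.28
grasp_force: 91.3
```

```bash
python3 - <<'E'
from scr import *
m,im=show("w19",(.5063,.028))
u0=int(proj(m,np.array([.5063,.028,.058]))[0])-42; print("col0",u0)
E
```

```text
[0.5064 0.0289 0.1646] [-4.3  2.7 12.2] [1.   1.55 0.02] yaw -93.6
146 ............................................................WWWWWWWWW....mmmmmmmmmmm 146
148 ...........................................................WWWWWWW...mmmmmmmmmmmm... 148
150 .........................................................WWWWWWW...mmmmmmmm.BBBBBBBB 150
152 ........................................................WWWWWW...mmmmmmm.BBBBBBBBBBB 152
154 .......................................................WWWWWW..mmmmmmmBBBBBBBBBBBBBB 154
156 ......................................................WWWWW...mmmmmmBBBBBBBBBBBBBBBB 156
158 .....................................................WWWWWW..mmmmm.BBBBBBBBBBBBBBBBB 158
160 ....................................................WWWWWW..mmmmmBBBBBBBBBBBBBBBBBBB 160
162 ...................................................WWWWWW..mmmmmBBBBBBBBBBBBBBBBBBBB 162
164 ...................................................WWWWWW..mmmmBBBBBBBBBBBBBBBBBBBBB 164
166 ....................................................WWWW..mmmmmBBBBBBBBBBBBBBBBBBBBB 166
168 ......
[... 1530 characters left out ...]
..............................WWWWWW 200
202 .................................mmmmmmmmmmmmmmmmm.................................. 202
204 ...............................mmmmmmmmmmmmmmmmmmmmm................................ 204
206 ..............................mmmmmmmmmmmmmmmmmmmmmmm............................... 206
208 .............................mmmmmmmmdddddddddmmmmmmmm.............................. 208
210 .............................mmmmmmmmdddddddddmmmmmmmm.............................. 210
212 ...........................mmmmmmmmmdddddddddddmmmmmmmmm............................ 212
214 .........................mmmmmmmmmmmdddddddddddmmmmmmmmmmm.......................... 214
col0 215
```

The left clip also points at the port centre (a few degrees past, near its stop). Lifting and checking both clips, then on to the rack.

play_rows(plan=[0, 0, 0, 0, 0, -0.015, 0.1, 0, 0, 0, 0, 0, -0.05, 0.1, 0, 0, -10, 0, 0, -0.085, 0.1, 0, 0, -20, 0, 0, -0.085, 0.1, 0, 0, -30, 0, 0, -0.085, 0.1, 0, 0, -40, 0, 0, -0.085, 0.1, 0, 0, -50, 0, 0, -0.085, 0.1, 0, 0, -60, 0, 0, -0.085, 0.1, 0, 0, -70, 0, 0, -0.085, 0.1, 0, 0, -80, 0, 0, -0.085, 0.1, 0, 0, -90.6, 0, 0, -0.085, 0.1, 0, 0, -90.6, 0, 0, -0.085, 0.1])

```text
clock: 29.22
position: [0.5064, 0.0273, 0.249]
ee_rot: [0.726, 0.688, 0.0, 0.0]
ft_force: [0.1, 0.2, -1.4]
grip_width: 0.283
grasp_force: 89.7
```

```bash
python3 - <<'E'
from look import *
o=status.get_obs(); print(o["position"],tooly(),o["grip_width"])
m,im=shot("w20"); h=cv2.cvtColor(im,cv2.COLOR_BGR2HSV)
B=cv2.inRange(h,(8,80,60),(28,255,255)); W=cv2.inRange(h,(0,0,180),(180,60,255))
u,v=proj(m,np.array([.5133,-.0110,.052])).astype(int); print(u,v)
for r in range(v-52,v+54,3): print(r,"".join("B" if B[r,k] else "W" if W[r,k] else "d" if h[r,k,2]<75 else "m" if h[r,k,2]<115 else "." for k in range(u-45,u+45,1)))
go([.4604,-.3162,.25],-3)
E
```

```text
[0.50636365 0.02732708 0.24900281] -3.097807143899787 0.2832199979854842
264 194
142 ..........................................................................................
145 ..........................................................................................
148 ..........................................................................................
151 ..........................................................................................
154 ..........................................................................................
157 ................................BBBBBBBBBBB...............................................
160 ..........................WWW.BBBBBBBBBBBBBBBB............................................
163 ..........................WW.BBBBBBBBBBBBBBBBBB...........................................
166 ..........................WW.BBBBBBBBBBBBBBBBB.W..........................................
169 ...........................WWBBBBBBBBBBBBBBBBBW...........................................
172 .............................WW.BBBBBBBB...WWWWWWWWWWWW..........
[... 1757 characters left out ...]
ddmmmmmmmmmmmmdddddddddddddmmmmmmmmmmmmddddddddddmmmmmmmmmm..............
232 mmmmmmmmmddddddddddmmmmmmmmmmmmmmmmmmmmmmmmmmmmmmmmmmmmmdddddddddddmmmmmmmmmmddddddddmm...
235 mmmmmmmmddddddddddmmmmmmmmmmmmmmmmmmmmmmmmmmmmmmmmmmmmmmmddddddddddmmmmmmmmmmmddddddddddm.
238 mmmmmmmddddddddddmmmmmmmmmmmmmmmmmmmmmmmmmmmmmmmmmmmmmmmmmddddddddddmmmmmmmmmmmddddddddddm
241 mmmmmmdddddddddmmmmmmmmmmmmmmmmmmmmmmmmmmmmmmmmmmmmmmmmmmmmmdddddddddmmmmmmmmmmmdddddddddd
244 mmmmmdddddddddmmmmmmmmmmmmmmmmmmmmmmmmmmmmmmmmmmmmmmmmmmmmmmmmddddddddmmmmmmmmmmmddddddddd
247 mmmmmdddddddmmmmmmmmmmmmmmmmmmmmmmmmmmmmmmmmmmmmmmmmmmmmmmmmmmmdddddddmmmmmmmmmmmmdddddddd
turn [ 0.04 -0.01 -0.27] shift [-0.3456 -0.0262 -0.0012]
```

The filter is centred in the ring (columns 20–68 vs 26–63). Going to the rack.

play_rows(plan=[0, 0, 0, -0.025, -0.002, 0, 0.1, 0, 0, 0, -0.08, -0.006, 0, 0.1, 0, 0, 0, -0.135, -0.01, 0, 0.1, 0, 0, 0, -0.19, -0.0145, 0, 0.1, 0, 0, 0, -0.245, -0.0185, 0, 0.1, 0, 0, 0, -0.295, -0.0225, 0, 0.1, 0, 0, 0, -0.33, -0.025, 0, 0.1, 0, 0, 0, -0.3456, -0.0262, 0.01, 0.1, 0, 0, 0, -0.3456, -0.0262, 0.015, 0.1, 0, 0, 0, -0.3456, -0.0262, 0.015, 0.1])

```text
clock: 30.52
position: [0.4621, -0.3151, 0.2331]
ee_rot: [0.726, 0.688, 0.0, -0.0]
ft_force: [-0.6, 0.3, -1.3]
grip_width: 0.281
grasp_force: 89.7
```

```bash
python3 - <<'E'
from look import *
o=status.get_obs(); p=o["position"]; R=Ro.from_quat(o["ee_rot"]); print(p,tooly())
m,im=shot("w21"); g=cv2.cvtColor(im,cv2.COLOR_BGR2HSV)[...,2]
for z in (.107,.132): print(z,proj(m,p+R.apply([0,0,z])).round(1))
for r in range(158,200,2): print(r," ".join("%3d"%g[r,c] for c in range(236,280,2)))
mt,t=shot("t21","top"); ht=cv2.cvtColor(t,cv2.COLOR_BGR2HSV)
E
```

```text
[ 0.46208454 -0.31512889  0.23314919] -3.0608101582504705
0.107 [257.7 182.2]
0.132 [257.6 176.6]
158 164 163 162 163 163 163 163 161 161 162 162 162 162 154 118 107 118 151 160 162 163 164
160 164 163 163 163 163 163 162 161 161 161 161 162 159 135 109 109 126 158 161 162 162 162
162 163 163 163 163 163 163 163 162 161 161 161 159 143 115 109 124 152 161 162 163 162 162
164 162 162 163 163 163 163 163 163 162 162 160 143 116 107 118 149 162 162 163 163 163 162
166 163 162 163 163 163 163 163 164 163 162 150 115 108 108 113 137 160 163 163 163 164 162
168 163 163 163 163 163 163 163 164 163 155 134 114 115 116 126 154 163 163 162 163 163 163
170 164 164 163 163 163 162 163 161 158 153 150 148 150 155 158 164 164 163 162 163 163 163
172 163 163 163 162 162 163 159 158 162 163 163 163 161 161 164 165 165 163 162 162 163 163
174 163 163 162 162 162 161 155 163 164 165 164 165 165 159 160 165 165 163 163 163 163 161
176 163 162 162 162 161 159 155 164 165 164 164 164 164 159 157 163 164 164 164 164 162 156
178 163 163 163 163 162 158 149 161 155 155 155 154 154 151 153 163 164 164 164 16
[... 229 characters left out ...]
 121 100  98 100 115 151 163 163 163 162 163 163 162 163
186 164 163 163 162 162 163 163 161 143 104  99 103 140 161 162 163 163 163 163 162 162 162
188 164 164 163 162 162 163 163 163 149 106  98 101 141 161 162 161 162 163 163 162 162 162
190 164 164 162 162 161 162 163 163 148 107  98 100 140 161 161 162 163 163 163 163 162 163
192 163 163 162 161 161 161 163 162 143 104  99 101 139 160 160 161 163 164 164 164 162 162
194 162 162 161 162 161 162 162 162 143 105  99 101 132 159 161 162 162 164 164 164 163 162
196 163 162 163 162 163 163 163 160 134  95  92  93 125 156 161 162 163 164 164 163 163 161
198 163 163 163 163 163 162 151 127 101  87  85  86  98 122 146 159 162 162 163 162 162 161
```

The hole is centred at (255.8,177.7). The blade axis projected to plate height falls about 2 mm high in the image, so I shift (-2.0, -0.5) mm and insert.

play_rows(plan=[0, 0, 0, -0.002, -0.0005, 0.005, 0.1, 0, 0, 0, -0.002, -0.0005, 0.02, 0.1, 0, 0, 0, -0.002, -0.0005, 0.04, 0.1, 0, 0, 0, -0.002, -0.0005, 0.065, 0.1, 0, 0, 0, -0.002, -0.0005, 0.09, 0.1, 0, 0, 0, -0.002, -0.0005, 0.1, 0.1, 0, 0, 0, -0.002, -0.0005, 0.1025, 0.1, 0, 0, 0, -0.002, -0.0005, 0.1025, 0.1])

```text
clock: 31.62
position: [0.4615, -0.3184, 0.1314]
ee_rot: [0.725, 0.688, 0.0, 0.0]
ft_force: [-0.7, -0.7, -0.4]
grip_width: 0.279
grasp_force: 89.7
```

play_rows(plan=[0, 0, 0, 0, 0, 0.0015, 0.1, 0, 0, 0, 0, 0, 0.003, 0.1, 0, 0, 0, 0, 0, 0.003, 0.1])

```text
clock: 32.0
position: [0.4616, -0.3183, 0.1284]
ee_rot: [0.725, 0.688, 0.0, 0.0]
ft_force: [-0.5, 1.2, 3.4]
grip_width: 0.285
grasp_force: 89.9
```

Contact with the plate. Releasing and rising.

play_rows(plan=[0, 0, 0, 0, 0, 0, 0.3, 0, 0, 0, 0, 0, 0, 0.4, 0, 0, 0, 0, 0, 0, 0.55, 0, 0, 0, 0, 0, 0, 0.6, 0, 0, 0, 0, 0, -0.03, 0.6, 0, 0, 0, 0, 0, -0.08, 0.6, 0, 0, 0, 0, 0, -0.13, 0.6, 0, 0, 0, 0.03, 0, -0.17, 0.6, 0, 0, 0, 0.06, 0, -0.17, 0.6, 0, 0, 0, 0.06, 0, -0.17, 0.6])

```text
clock: 33.25
position: [0.4653, -0.2559, 0.2981]
ee_rot: [0.724, 0.69, 0.001, -0.0]
ft_force: [-0.4, 0.2, -0.4]
grip_width: 0.599
grasp_force: 0.0
```

```bash
python3 - <<'E'
from scr import *
o=status.get_obs(); print(o["position"],o["ft_force"],o["grip_width"])
m,im=shot("w22"); h=cv2.cvtColor(im,cv2.COLOR_BGR2HSV)
u,v=proj(m,np.array([.461,-.3157,.201])).astype(int); print("cap pred",u,v)
M=((h[...,2]<100)).astype(np.uint8)
for r in range(v-42,v+16,3): print(r,"".join("#" if M[r,c] else "." for c in range(u-24,u+25)))
mt,t=shot("t22","top"); T0=cv2.imread("pics/top0.png")
def brass(im):
    h=cv2.cvtColor(im,cv2.COLOR_BGR2HSV)
    for r in range(155,188): print(r,"".join("A" if 5<h[r,c,0]<28 and h[r,c,1]>90 else "W" if h[r,c,2]>170 else "." for c in range(208,272)))
brass(t)
for b,(x,y) in dict(amber=(239,170),drv=(351,184),green=(163,182)).items(): print(b,T0[y,x],t[y,x])
E
```

```text
[ 0.46529033 -0.25591606  0.29814936] [-0.36277745  0.18726522 -0.37463647] 0.5990538367359403
cap pred 256 243
201 .................................................
204 ......................####.......................
207 ....................##########...................
210 ..................##############.................
213 .................##############..................
216 ...............#################.................
219 ..............###################................
222 ..............####################...............
225 .............#####################...............
228 ..............####################...............
231 ..............###################................
234 ..............###################................
237 ...............##################................
240 ...............##################................
243 ...............#################.................
246 ................###############..................
249 ...................#########.....................
252 .................................................
255 ............
[... 1762 characters left out ...]
......................................................
180 ................................................................
181 ................................................................
182 ................................................................
183 ................................................................
184 ................................................................
185 ................................................................
186 ................................................................
187 ................................................................
amber [49 47 47] [ 76 125 178]
drv [37 36 37] [147 164 173]
green [ 99 138  87] [104 143  90]
```

The driver stands in its hole, and the filter and both clips show from above. One last wrist check of both clip angles.

```bash
python3 - <<'E'
from h import *
go([.519,-.045,.16],9.4)
E
```

```text
turn [ 1.000e-02 -2.000e-02 -1.238e+01] shift [0.2158 0.0435 0.1379]
```

play_rows(plan=[0, 0, 0, 0.05, 0.01, 0, 0.6, 0, 0, -4, 0.1, 0.02, 0, 0.6, 0, 0, -8, 0.15, 0.03, 0.03, 0.6, 0, 0, -12.4, 0.19, 0.038, 0.07, 0.6, 0, 0, -12.4, 0.216, 0.0435, 0.11, 0.6, 0, 0, -12.4, 0.216, 0.0435, 0.138, 0.6, 0, 0, -12.4, 0.216, 0.0435, 0.138, 0.6])

```text
clock: 34.22
position: [0.5178, -0.0461, 0.1581]
ee_rot: [0.648, 0.762, -0.002, -0.001]
ft_force: [-0.0, 0.2, 0.4]
grip_width: 0.599
grasp_force: 0.0
```

```bash
python3 - <<'E'
from look import *
o=status.get_obs(); print(o["position"],tooly())
m,im=shot("w23"); h=cv2.cvtColor(im,cv2.COLOR_BGR2HSV)
B=cv2.inRange(h,(8,80,60),(28,255,255))
u,v=proj(m,np.array([.5133,-.0110,.052])).astype(int); print(u,v)
for r in range(v-62,v+64,3): print(r,"".join("B" if B[r,k] else "W" if h[r,k,2]>165 else "d" if h[r,k,2]<75 else "m" if h[r,k,2]<115 else "." for k in range(u-34,u+35)))
E
```

```text
[ 0.51779477 -0.04610258  0.15806949] 9.287082471355193
259 145
83 ..............................WWWW....mmmmmm......mmmmmmmmmmmmmmmmmmm
86 .........................WWBBBBBBBBBBBBB....mmmm......mmmmmmmmmmmmmmm
89 .....................WWBBBBBBBBBBBBBBBBBBBBB..mmmm..........mmmmmmmmm
92 ...................WWWBBBBBBBBBBBBBBBBBBBBBBBB..mm.............mmmmmm
95 ..................WWBBBBBBBBBBBBBBBBBBBBBBBBBBB.............mmmmmmmmm
98 .................WWWBBBBBBBBBBBBBBBBBBBBBBBBBBBW..m........mmmmmmmmmm
101 .................WWWBBBBBBBBBBBBBBBBBBBBBBBBBBWW..........mmmmmmmmmmm
104 ..................WWWBBBBBBBBBBBBBBBBBBBBBBBBBW.........mmmmmmmmmmmmm
107 .....................WWBBBBBBBBBBBBBBBBBBBBBWW.......mmmmmmmmmmmmmmmm
110 ..................mmm...WBBBBBBBBBBBBBBBBWWW...mmmmmmmmmmmmmmmmmmmmmm
113 ..................mmmmm.....WWWWWWWWWWWWW...mmmmmmmmmmmmmmmmmmmmmmmmm
116 ..............................WWWWWWWWWWWW........mmmmmmmmmmmmmmmmmmm
119 ............WWW...................WWWWW...............mmmmmmmmmmmmmmm
122 .........WWWWWWW...mmmmmmmm..............mmmmmm..........mmmmmmmmmmmm
125 ..
[... 1365 characters left out ...]
WWWW...mmmmm......................
182 ..............................BBBBBBBB.....mmmmm.....................
185 ......................W.WBBBBBBBBBBBBBBBBB...mmm.....................
188 ...................WWWBBBBBBBBBBBBBBBBBBBBBB.........................
191 ..................WWWBBBBBBBBBBBBBBBBBBBBBBBB........................
194 ..................WWWBBBBBBBBBBBBBBBBBBBBBBBBW.......................
197 ...................WWBBBBBBBBBBBBBBBBBBBBBBBBW.......................
200 .....................WBBBBBBBBBBBBBBBBBBBBBBW........................
203 .......................WWBBBBBBBBBBBBBBBBW...........................
206 ..............................WWWWW..................................
```

Both clips point straight in at the port centre (left columns 27–40, right 28–40, screws at 33), and the filter is concentric with the ring. Handing in.

```bash
python3 -c "
from workcell import manip
print(manip.hand_in())"
```

```text
the job is handed in; nothing more can be done
None
```

The job is handed in at about 34 s: the amber filter is seated in the port (my first placing landed on its rim, so I regripped it and slid it in), both clips point in over it, and the blue screwdriver is back in its hole.

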